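# Get the spawn tubs out from behind the growing blocks

### The arm

A 6-joint arm with a two-finger parallel gripper is mounted at the origin on the work surface. World frame = base frame: x ahead of the robot, y to its left, z up, the work surface at z = 0. Lengths are in m, angles in rad, forces in N, time in s.
With the tool pointing down it reaches from about 0.375 to 0.975 m from the base axis. Payload 3.8 kg.
Tool frame: the origin (TCP) lies at the very end of the fingers, on their centre line; the grasp point (between the pads) lies 19 mm behind it (bot.grip_point_offset is the distance from the TCP to the grasp point, in m); z points along the fingers, x is the direction in which the jaws open and shut, and the axes are right-handed (so a half turn about z gives the same grasp; the last joint's range is limited). The gripper opens to 85 mm and grips with 20 to 120 N. Pads are 22 mm wide; open, the fingers measure 114 mm over their backs; the gripper's body (76 mm by 85 mm) begins 54 mm behind the grasp point. The pads swing forward as they close: fully open they stand 13 mm farther back than shut.
Start: joints at [1.283, 0.264, 1.604, -0, 1.274, -0.037], TCP at [0.168, 0.654, 0.231] pointing down, gripper open.
Joint ranges: [-2.63, 2.63], [-0.94, 2.18], [0.31, 2.57], [-1.31, 4.45], [0, 2.66], [-2.55, 2.55]. Speed limits (rad/s): [2.57, 2.57, 3.14, 3.14, 3.14, 3.14].

### API

Orientations are given as a rotation vector (axis times angle).
In Python, from workcell import bot, read_camera gives the robot as it stands.
- The arm moves only by the tool arm_command, never from a script. Its argument "rows" is a list of rows, each an object with "delta_rot": the turn, a rotation vector about the tool's x, y, z in rad, a list of three; "xyz": the shift along the tool's x, y, z in m, a list of three; "gripper": the finger opening in m, from 0 to 0.0854. A call has 1 to 12 rows; each row shifts and turns the commanded pose from where the row before left it, along the tool's axes as they then stand; what a row does not reach is not made up. A row lasts 1/10 s, in which the tool goes at most 50 mm and 8.59 degrees, less where a joint would pass 70% of its speed; a pose out of reach is approached as far as the arm can. A call is refused whole if a number of a shift passes 0.05 or a number of a turn 0.15, either way. A call with a gripper value outside its range is refused whole. The fingers move at their own pace and stop on an object; "force" is the grip in N (left out, the last holds). Time passes only in rows, so rows that do not move let the fingers close. It gives the time, the measured TCP pose, the force and the opening at its end, in the units of the state.
- bot.read_state(): the state, without advancing time (a new reading comes with each control period).
- read_camera(name): name is "scene" or "top"; returns a dict with "pixels" (420x560x3 uint8, red, green, blue), "range_z" (420x560 float32, m along the optical axis (not along the pixel's ray), 0 where there is no reading), "intrinsics" (3x3 intrinsics, pixels), "camera_from_world" (4x4, takes a point from world to camera coordinates). Camera axes: x right, y up, looking along -z (the intrinsics and any distortion apply to the point x, -y, -z); pixel columns grow to the right and rows downward; lengths in m; the calibration is good to about 2 mm. A picture is of the moment at which its call begins.
- bot.finish_job(): hands the job in, once; it reports no verdict.
The state is a dict: "time": time; "q": joint angles; "joint_vel": joint speeds; "joint_torque": joint torques, N m; "tool_pos": TCP position; "tcp_rot": TCP orientation; "wrist_force": force on the tool from outside, world axes, zero at the start; "torque": the same for the moment, N m; "width": opening from 0.0 (shut) to 1.0 (fully open).
Only numpy, scipy, OpenCV 4.12 (cv2) and the standard library are available. Lean on these libraries where they do the work, as an engineer would, in place of code of your own. Each camera call takes 0.05 s, during which the arm holds its last target.

### The job

The three growing blocks in the front of the low rack are due for soaking: stand each of them upright with its whole base on the slatted drip board, and so get at the white spawn tubs hidden behind some of them. Stand every spawn tub upright on the floor of the grey tray and press its lid down until it is fully home. Leave the other things on the bench alone.

Things in the scene. Friction and masses are not known exactly. Their poses are not given: they have to be found in the camera images.
- rack: Fixed low rack on the bench: deck of galvanised tubes, 236 (its x) by 370 mm (its y), deck surface 20 mm above the bench; three bays side by side along its y, 125 mm apart. Along its far edge (+x) a stop rail 20 mm higher than the deck, along both ends a rail 14 mm higher than the deck. Origin on the bench under the deck's centre.
- tray: Fixed shallow grey plastic tray for the tubs, 240 (its x) by 190 mm (its y), walls 20 mm high and 5 mm thick, floor 5 mm above the bench. Origin on the bench under its centre. It and the drip board stand on either side of the rack, which on which side varies.
- board: Fixed slatted wooden drip board for the blocks, 220 (its x) by 200 mm (its y), flat, no rim, its surface 15 mm above the bench. Origin on the bench under its centre.
- block1: Brown sawdust growing block, box 100 (its x) by 68 (its y) by 80 mm high with a few small caps up to 14 mm high on top, about 0.4 kg. Origin at the centre of its underside, z up. Stands in the front of a rack bay, nearer the robot.
- tub1: White plastic spawn tub, box 58 (its x) by 100 (its y) by 58 mm high without the lid, about 0.3 kg with it. Origin at the centre of its underside, z up. When present it stands on the rack a few mm behind the block of the same number, too close for a finger between them. It carries a grey press-in lid, plate 53 by 95 by 7 mm, that stays with the tub and slides down into it until the plate rests on the rim.
- lid1 (a joint): How far the lid of tub1 has been pushed down, m: 0 to 0.003 at the start (standing proud), 0.010 fully home on the rim. Its own friction of about 6 N holds it; it needs more than that to move and does not spring back. The lid's top is 75 mm minus this value above the tub's underside.
- block2: Brown sawdust growing block, box 100 (its x) by 68 (its y) by 80 mm high with a few small caps up to 14 mm high on top, about 0.4 kg. Origin at the centre of its underside, z up. Stands in the front of a rack bay, nearer the robot.
- tub2: White plastic spawn tub, box 58 (its x) by 100 (its y) by 58 mm high without the lid, about 0.3 kg with it. Origin at the centre of its underside, z up. When present it stands on the rack a few mm behind the block of the same number, too close for a finger between them. It carries a grey press-in lid, plate 53 by 95 by 7 mm, that stays with the tub and slides down into it until the plate rests on the rim.
- lid2 (a joint): How far the lid of tub2 has been pushed down, m: 0 to 0.003 at the start (standing proud), 0.010 fully home on the rim. Its own friction of about 6 N holds it; it needs more than that to move and does not spring back. The lid's top is 75 mm minus this value above the tub's underside.
- block3: Brown sawdust growing block, box 100 (its x) by 68 (its y) by 80 mm high with a few small caps up to 14 mm high on top, about 0.4 kg. Origin at the centre of its underside, z up. Stands in the front of a rack bay, nearer the robot.
- tub3: White plastic spawn tub, box 58 (its x) by 100 (its y) by 58 mm high without the lid, about 0.3 kg with it. Origin at the centre of its underside, z up. When present it stands on the rack a few mm behind the block of the same number, too close for a finger between them. It carries a grey press-in lid, plate 53 by 95 by 7 mm, that stays with the tub and slides down into it until the plate rests on the rim.
- lid3 (a joint): How far the lid of tub3 has been pushed down, m: 0 to 0.003 at the start (standing proud), 0.010 fully home on the rim. Its own friction of about 6 N holds it; it needs more than that to move and does not spring back. The lid's top is 75 mm minus this value above the tub's underside.
- sprayer: Bystander, to be left alone: clear spray bottle with white head, 68 mm across, 186 mm high. Origin at its underside.
- jar: Bystander, to be left alone: closed glass jar with steel lid, 72 mm across, 95 mm high. Origin at its underside.
- brush: Bystander, to be left alone: hand brush lying flat, 200 mm long. Origin at its underside.
- cup: Bystander, to be left alone: aluminium cup, 80 mm across, 75 mm high. Origin at its underside.
- hygrometer: Bystander, to be left alone: white box-shaped hygrometer, 30 by 75 by 55 mm. Origin at its underside.
- spare_block: Bystander, to be left alone: brown sawdust block, 110 by 90 by 85 mm, off the rack on the bench; not one of the blocks to move. Origin at its underside.
- weight: Bystander, to be left alone: steel cylinder, 50 mm across, 30 mm high. Origin at its underside.
Things that resemble listed ones, but are neither listed nor needed, are in the scene too. What is shaped like the block2 but purple is not meant.

How it is judged:
By the outcome, as a careful person would: the job done as asked, in the order asked, and still so for the second after the job is handed in, with the robot touching nothing.
Of tub1, tub2, tub3 only 2 to 3 are there at a start; the rules pass over those that are not, and their reading is None.
At some moment in a run one of block1, block2, block3, tub1, tub2, tub3 may be knocked a few centimetres aside while the robot is not near it.
Once in a run the grip may slacken for a moment while it holds something.
It also fails if it takes over 208 s, if anything falls off the work surface, if the arm or the gripper's body presses on something with over 40 N, if the wrist force passes 120 N, or if a joint passes its speed limit or range.

## Working session

There is one attempt and no reset: what is moved stays moved. The work goes in short steps, Python scripts to look and compute and a tool call to move; the robot and the scene stay as the last step left them, time stands still between calls to the robot, and variables do not carry over. Pictures are saved under pics/ and viewed, and the job is handed in when it is done.

Besides the shell and the picture viewer there is one more tool, called after ">>>" as name([rows], argument=value, ...), one row to a line, values as JSON. arm_command: Moves the arm, as the interface text tells. Its arguments: {"type":"object","properties":{"rows":{"type":"array","items":{"type":"object","properties":{"delta_rot":{"type":"array","items":{"type":"number"}},"xyz":{"type":"array","items":{"type":"number"}},"gripper":{"type":"number"}}}},"force":{"type":"number"}},"required":["rows"]}

```bash
ls; mkdir -p pics
cat > h.py <<'E'
import numpy as np, cv2
from workcell import bot, read_camera
def shot(name,fn=None):
    d=read_camera(name)
    if fn: cv2.imwrite('pics/'+fn,cv2.cvtColor(d['pixels'],cv2.COLOR_RGB2BGR))
    return d
def cloud(d):
    K=np.array(d['intrinsics']);T=np.array(d['camera_from_world'])
    z=d['range_z'];h,w=z.shape
    u,v=np.meshgrid(np.arange(w),np.arange(h))
    x=(u-K[0,2])/K[0,0]*z; y=(v-K[1,2])/K[1,1]*z
    P=np.stack([x,-y,-z],-1)
    Ti=np.linalg.inv(T)
    W=P@Ti[:3,:3].T+Ti[:3,3]
    W[z<=0]=np.nan
    return W
E
python3 - <<'E'
from h import *
for n in('scene','top'):
    d=shot(n,n+'0.png'); print(d['intrinsics'],d['camera_from_world'],(d['range_z']>0).mean())
s=bot.read_state();print(s); print(bot.grip_point_offset)
E
```

```text
pics
[[450.11998105   0.         292.94600771]
 [  0.         450.11998105 215.60478199]
 [  0.           0.           1.        ]] [[ 0.6696958   0.74253639 -0.01213418 -0.39045077]
 [-0.49073001  0.45473647  0.74323536  0.15746003]
 [ 0.55739716 -0.49178699  0.66892    -1.94706216]
 [ 0.          0.          0.          1.        ]] 0.9921938775510204
[[523.06053153   0.         273.8568947 ]
 [  0.         523.06053153 207.43827449]
 [  0.           0.           1.        ]] [[-0.00824564 -0.99995316 -0.00506802  0.09458345]
 [ 0.98576147 -0.00897963  0.16790975 -0.53110613]
 [-0.16794739 -0.00361133  0.98578934 -1.53549958]
 [ 0.          0.          0.          1.        ]] 0.9960289115646258
{'time': 0.1, 'q': array([ 1.28310447e+00,  2.64707919e-01,  1.60526600e+00,  2.31641942e-05,
        1.27369640e+00, -3.69021104e-02]), 'joint_vel': array([ 0.00055601, -0.00033673, -0.00240997,  0.00057342,  0.00041349,
       -0.00044682]), 'joint_torque': array([ 2.65132825e-03, -5.16701996e+01, -3.68597567e+01, -1.01404344e-04,
        6.32130614e-03,  1.47464692e-05]), 'tool_pos': array([0.16731883, 0.6532394 , 0.23005081]), 'tcp_rot': array([ 2.4808895 ,  1.92543009, -0.00266955]), 'wrist_force': array([ 0.67424478,  1.18798799, -0.63547172]), 'torque': array([ 0.01869176, -0.03755857, -0.03192546]), 'width': 0.9983934108147168}
0.0187
```

View pics/scene0.png

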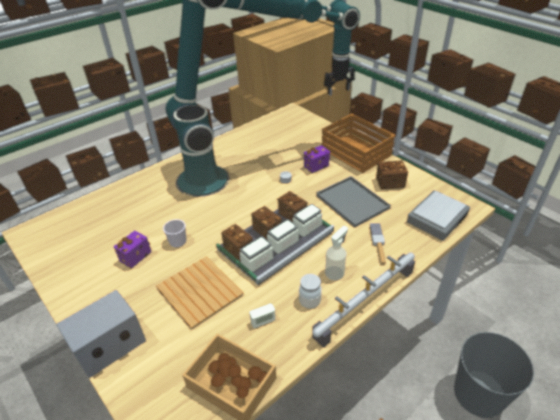

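View pics/top0.png

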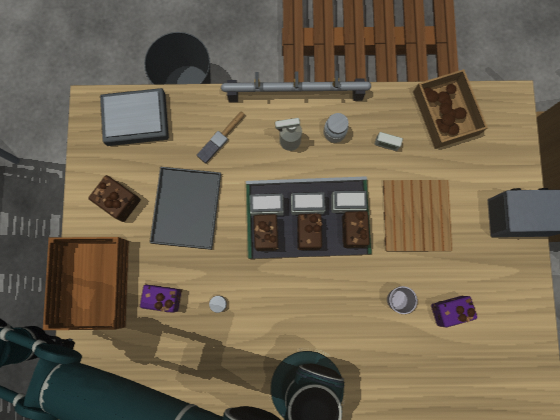

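The top view shows the rack at about (308,218), with brown blocks at (265,232), (310,230) and (357,229). A white tub with a grey lid stands behind each, at (267,203), (308,203) and (350,200). The tray is at (187,208) and the drip board at (417,215). The purple decoys at (160,298) and (455,311) and the spare block at (114,198) stay put.

```bash
cat >> h.py <<'E'
def rect(W,mask):
    """min-area rectangle of masked points in xy: centre, (size along long), angle"""
    n,lab,st,c=cv2.connectedComponentsWithStats(mask.astype(np.uint8))
    out=[]
    for i in range(1,n):
        if st[i,4]<60: continue
        p=W[lab==i]; 
        r=cv2.minAreaRect((p[:,:2]*1000).astype(np.float32))
        out.append((c[i].round(0),st[i,4],np.round(r[0],1),np.round(r[1],1),round(r[2],1),np.nanmedian(p[:,2]).round(4)))
    return out
E
python3 - <<'E'
from h import *
d=shot('top');W=cloud(d);z=W[...,2]
px=d['pixels'].astype(int)
roi=np.zeros(z.shape,bool); roi[160:270,140:460]=1
print('z>60')
for r in rect(W,roi&(z>.06)): print(r)
hsv=cv2.cvtColor(d['pixels'],cv2.COLOR_RGB2HSV)
for nm,m in (('high tub lid z .085-.1',roi&(z>.085)&(z<.108)&(hsv[...,1]<70)),('blocks',roi&(z>.085)&(hsv[...,1]>=70)),('board',roi&(z>.010)&(z<.02)&(hsv[...,1]>70)),('traywall',roi&(z>.013)&(z<.026)),('railsoup',roi&(z>.03)&(z<.045))):
    print(nm)
    for r in rect(W,m): print(r)
for (u,v) in [(187,208),(160,208),(417,215),(310,230),(308,203),(275,250),(400,100),(430,330),(267,203),(350,200)]:
    print(u,v,W[v,u].round(4),hsv[v,u])
E
python3 - <<'E'
import cv2
a=cv2.imread('pics/top0.png')[160:275,140:460];cv2.imwrite('pics/crop0.png',cv2.resize(a,None,fx=2.5,fy=2.5,interpolation=cv2.INTER_CUBIC))
E
```

```text
z>60
(array([353., 216.]), np.int32(1560), array([ 492.9, -133.4]), array([166.5,  98.8]), 1.3, np.float64(0.0978))
(array([265., 219.]), np.int32(1500), array([484.6, 112.1]), array([163.2,  98.9]), 1.8, np.float64(0.0984))
(array([308., 218.]), np.int32(1519), array([486.9,  -9.3]), array([ 98.6, 166.8]), 89.2, np.float64(0.0977))
high tub lid z .085-.1
(array([350., 200.]), np.int32(582), array([ 545.2, -133. ]), array([94.5, 53.7]), 89.4, np.float64(0.0948))
(array([266., 202.]), np.int32(578), array([539.7, 112.8]), array([54.3, 95.1]), 0.6, np.float64(0.0952))
(array([308., 201.]), np.int32(576), array([542.4,  -9. ]), array([54.1, 96.7]), 1.7, np.float64(0.0943))
blocks
(array([356., 228.]), np.int32(818), array([ 461. , -149.1]), array([101.1,  68.8]), 0.9, np.float64(0.1015))
(array([265., 231.]), np.int32(782), array([452.9, 115.2]), array([101.5,  67.5]), 3.1, np.float64(0.1019))
(array([309., 231.]), np.int32(801), array([453.8, -13. ]), array([67.6, 99.3]), 89.1, np.float64(0.1019))
board
(array([417., 215.]), np.int32(3616), array([ 511. , -348.9]), array([204.2, 218.8]
[... 354 characters left out ...]
4(0.021))
(array([417., 215.]), np.int32(3979), array([ 510.6, -348.8]), array([204.5, 218.3]), 89.6, np.float64(0.0174))
railsoup
(array([294., 195.]), np.int32(705), array([505. , -11.6]), array([237.1, 371.3]), 1.7, np.float64(0.0378))
187 208 [0.5381 0.3582 0.0128] [102  14  92]
160 208 [0.5383 0.441  0.0158] [90 14 92]
417 215 [ 0.5102 -0.3501  0.0108] [ 17 119 133]
310 230 [ 0.4544 -0.0137  0.108 ] [ 12 141  56]
308 203 [ 0.5353 -0.0102  0.0971] [ 60   1 183]
275 250 [0.4047 0.0877 0.0278] [12 67 38]
400 100 [ 0.8861 -0.3183  0.0014] [ 19  98 136]
430 330 [ 0.1641 -0.3734 -0.0013] [ 19  95 167]
267 203 [0.5373 0.1098 0.0922] [  0   0 181]
350 200 [ 0.5436 -0.1336  0.0944] [ 45   6 183]
```

View pics/crop0.png

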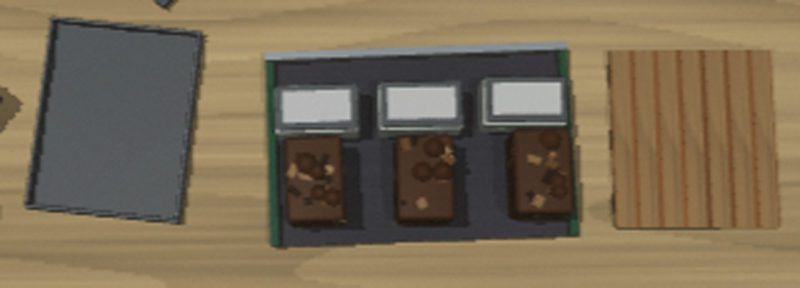

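```bash
cat >> h.py <<'E'
from scipy.spatial.transform import Rotation as R
def plan(x,y,z,jaw=None):
    """world target TCP (m), jaw = desired tool-x heading in deg (mod 180); print tool-frame delta"""
    s=bot.read_state();M=R.from_rotvec(s['tcp_rot']).as_matrix()
    a=np.degrees(np.arctan2(M[1,0],M[0,0]))
    dz=0
    if jaw is not None:
        dz=(jaw-a+90)%180-90
    d=np.array([x,y,z])-s['tool_pos']
    print('t',round(s['time'],1),'pos',s['tool_pos'].round(4),'jaw',round(a,2),'tilt',M[:,2].round(4),'q',s['q'].round(2),'w',round(s['width'],3),'F',s['wrist_force'].round(1))
    print('tool delta (before turn)',(M.T@d).round(4),' turn about tool z',round(-np.radians(dz),4))
    t=np.radians(dz);Rz=np.array([[np.cos(t),-np.sin(t),0],[np.sin(t),np.cos(t),0],[0,0,1]])
    print('tool delta (after turn) ',((Rz@M).T@d).round(4))
E
python3 - <<'E'
from h import *
plan(.461,-.149,.2,90.9)
# tray corners: dark walls
d=shot('top');W=cloud(d);z=W[...,2]
px=d['pixels']; hsv=cv2.cvtColor(px,cv2.COLOR_RGB2HSV)
m=(hsv[...,1]<45)&(hsv[...,2]<125); r=np.zeros_like(m);r[160:255,145:228]=1
for q in rect(W,m&r): print(q)
E
```

```text
t 0.1 pos [0.1674 0.6533 0.2302] jaw 75.63 tilt [-5.0e-04 -1.7e-03 -1.0e+00] q [ 1.28  0.26  1.61  0.    1.27 -0.04] w 1.0 F [0.2 0.1 0.2]
tool delta (before turn) [-0.7043  0.4836  0.0314]  turn about tool z -0.2665
tool delta (after turn)  [-0.8068  0.281   0.0316]
(array([185., 208.]), np.int32(4749), array([540.5, 362.9]), array([186.8, 241.9]), 83.0, np.float64(0.0068))
```

>>> arm_command([
  {"delta_rot":[0,0,-0.133],"xyz":[0,0,0],"gripper":0.0854},
  {"delta_rot":[0,0,-0.133],"xyz":[0,0,0]},
  {"xyz":[-0.03,0.04,0]},
  {"xyz":[-0.03,0.04,0]},
  {"xyz":[-0.03,0.04,0]},
  {"xyz":[-0.035,0.04,0]},
  {"xyz":[-0.035,0.04,0]},
  {"xyz":[-0.04,0.03,0]},
  {"xyz":[-0.045,0.02,0]},
  {"xyz":[-0.045,0,0]},
  {"xyz":[-0.045,0,0]},
  {"xyz":[-0.045,0,0]},
], force=50)

```text
invalid input
```

>>> arm_command([
  {"xyz":[-0.045,0,0]},
  {"xyz":[-0.045,0,0]},
  {"xyz":[-0.045,0,0]},
  {"xyz":[-0.045,0,0]},
  {"xyz":[-0.045,0,0]},
  {"xyz":[-0.045,0,0]},
  {"xyz":[-0.045,0,0]},
  {"xyz":[-0.045,0.01,0.01]},
  {"xyz":[-0.045,0.01,0.01]},
  {"xyz":[-0.02,0,0.01]},
  {"xyz":[0,0,0]},
])

```text
invalid input
```

Run:
```python
from h import *
plan(.461,-.149,.05,90.9)
d=shot('scene','s1.png')
```

```text
t 0.2 pos [0.1674 0.6534 0.2304] jaw 75.63 tilt [-4.0e-04 -1.4e-03 -1.0e+00] q [ 1.28  0.26  1.6  -0.    1.27 -0.04] w 1.001 F [-0.4 -0.1 -0.2]
tool delta (before turn) [-0.7042  0.4835  0.1814]  turn about tool z -0.2665
tool delta (after turn)  [-0.8067  0.2809  0.1816]
```

View pics/s1.png

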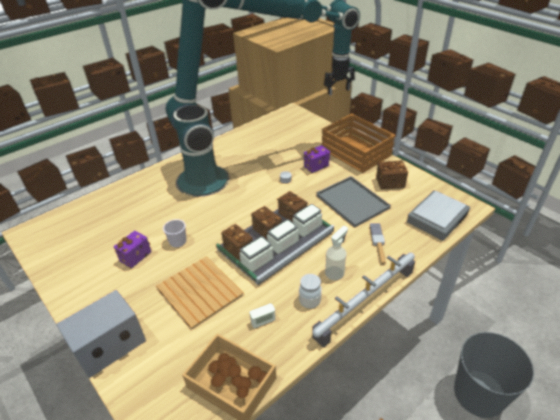

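>>> arm_command([
  {"delta_rot":[0,0,-0.133],"xyz":[0,0,0],"gripper":0.085},
  {"delta_rot":[0,0,-0.133],"xyz":[0,0,0],"gripper":0.085},
  {"delta_rot":[0,0,0],"xyz":[-0.03,0.04,0],"gripper":0.085},
  {"delta_rot":[0,0,0],"xyz":[-0.03,0.04,0],"gripper":0.085},
  {"delta_rot":[0,0,0],"xyz":[-0.03,0.04,0],"gripper":0.085},
  {"delta_rot":[0,0,0],"xyz":[-0.035,0.04,0],"gripper":0.085},
  {"delta_rot":[0,0,0],"xyz":[-0.035,0.04,0],"gripper":0.085},
  {"delta_rot":[0,0,0],"xyz":[-0.04,0.03,0],"gripper":0.085},
  {"delta_rot":[0,0,0],"xyz":[-0.045,0.02,0],"gripper":0.085},
  {"delta_rot":[0,0,0],"xyz":[-0.045,0,0],"gripper":0.085},
  {"delta_rot":[0,0,0],"xyz":[-0.045,0,0],"gripper":0.085},
  {"delta_rot":[0,0,0],"xyz":[-0.045,0,0],"gripper":0.085},
], force=50)

```text
time: 1.45
tool_pos: [0.4184, 0.2799, 0.2311]
tcp_rot: [2.204, 2.238, -0.0]
wrist_force: [1.3, -0.6, 1.0]
width: 0.994
```

>>> arm_command([
  {"delta_rot":[0,0,0],"xyz":[-0.045,0,0],"gripper":0.085},
  {"delta_rot":[0,0,0],"xyz":[-0.045,0,0],"gripper":0.085},
  {"delta_rot":[0,0,0],"xyz":[-0.045,0,0],"gripper":0.085},
  {"delta_rot":[0,0,0],"xyz":[-0.045,0.01,0],"gripper":0.085},
  {"delta_rot":[0,0,0],"xyz":[-0.045,0.01,0],"gripper":0.085},
  {"delta_rot":[0,0,0],"xyz":[-0.045,0.01,0.01],"gripper":0.085},
  {"delta_rot":[0,0,0],"xyz":[-0.045,0.01,0.02],"gripper":0.085},
  {"delta_rot":[0,0,0],"xyz":[-0.045,0,0.02],"gripper":0.085},
  {"delta_rot":[0,0,0],"xyz":[-0.045,0,0.02],"gripper":0.085},
  {"delta_rot":[0,0,0],"xyz":[-0.018,0,0],"gripper":0.085},
  {"delta_rot":[0,0,0],"xyz":[0,0,0],"gripper":0.085},
])

```text
time: 2.55
tool_pos: [0.4642, -0.1426, 0.1606]
tcp_rot: [-2.208, -2.233, 0.002]
wrist_force: [0.1, -0.4, 0.1]
width: 0.998
```

Run:
```python
from h import *
plan(.461,-.149,.05,90.9)
d=shot('scene','s2.png')
cv2.imwrite('pics/s2.png',cv2.resize(cv2.cvtColor(d['pixels'],cv2.COLOR_RGB2BGR)[150:310,140:360],None,fx=3.4,fy=3.4))
```

```text
t 2.5 pos [ 0.4642 -0.1426  0.1606] jaw 90.65 tilt [-0.0015 -0.     -1.    ] q [-0.35 -0.04  2.07 -0.    1.11 -1.93] w 0.998 F [ 0.1 -0.4  0.1]
tool delta (before turn) [-0.0064 -0.0031  0.1106]  turn about tool z -0.0044
tool delta (after turn)  [-0.0064 -0.0031  0.1106]
```

View pics/s2.png

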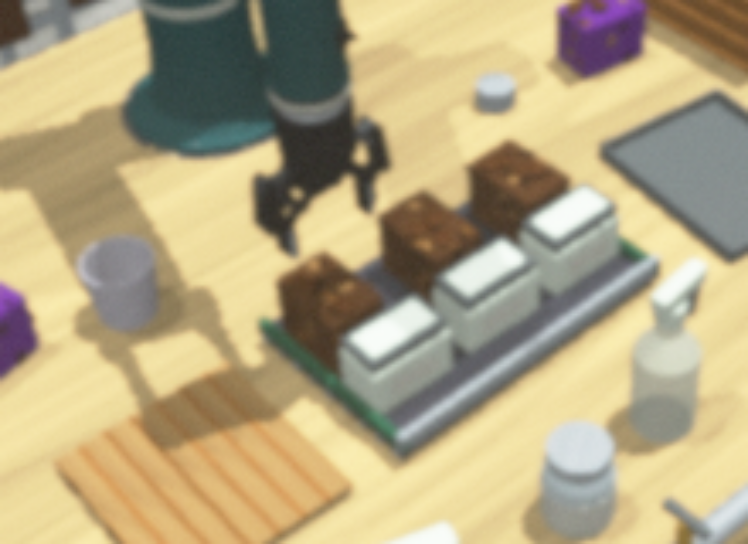

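The gripper is over the right-hand brown block (crop pixel about 325,300). It is brown, in the front of a rack bay with a tub behind it, so it is meant. Descending on it now.

>>> arm_command([
  {"delta_rot":[0,0,0],"xyz":[-0.0065,-0.003,0.01],"gripper":0.085},
  {"delta_rot":[0,0,0],"xyz":[0,0,0.02],"gripper":0.085},
  {"delta_rot":[0,0,0],"xyz":[0,0,0.025],"gripper":0.085},
  {"delta_rot":[0,0,0],"xyz":[0,0,0.025],"gripper":0.085},
  {"delta_rot":[0,0,0],"xyz":[0,0,0.02],"gripper":0.085},
  {"delta_rot":[0,0,0],"xyz":[0,0,0.01],"gripper":0.085},
  {"delta_rot":[0,0,0],"xyz":[0,0,0],"gripper":0.085},
  {"delta_rot":[0,0,0],"xyz":[0,0,0],"gripper":0.06},
  {"delta_rot":[0,0,0],"xyz":[0,0,0],"gripper":0.05},
  {"delta_rot":[0,0,0],"xyz":[0,0,0],"gripper":0.05},
  {"delta_rot":[0,0,0],"xyz":[0,0,0],"gripper":0.05},
  {"delta_rot":[0,0,0],"xyz":[0,0,0],"gripper":0.05},
])

```text
time: 3.8
tool_pos: [0.4634, -0.1475, 0.0529]
tcp_rot: [2.202, 2.236, 0.002]
wrist_force: [1.1, -0.1, 6.6]
width: 0.787
```

Run:
```python
from h import *
plan(.461,-.149,.05,90.9)
```

```text
t 3.8 pos [ 0.4634 -0.1475  0.0529] jaw 90.89 tilt [ 0.003  -0.0012 -1.    ] q [-0.36  0.09  2.16 -0.    0.88 -1.95] w 0.787 F [ 1.1 -0.1  6.6]
tool delta (before turn) [-0.0015 -0.0025  0.0029]  turn about tool z -0.0002
tool delta (after turn)  [-0.0015 -0.0025  0.0029]
```

>>> arm_command([
  {"delta_rot":[0,0,0],"xyz":[0,-0.003,-0.01],"gripper":0.05},
  {"delta_rot":[0,0,0],"xyz":[0,-0.007,-0.02],"gripper":0.05},
  {"delta_rot":[0,0,0],"xyz":[0,-0.01,-0.015],"gripper":0.05},
  {"delta_rot":[0,0,0],"xyz":[-0.02,0,0],"gripper":0.05},
  {"delta_rot":[0,0,0],"xyz":[-0.04,0,0],"gripper":0.05},
  {"delta_rot":[0,0,0],"xyz":[-0.04,0.01,0],"gripper":0.05},
  {"delta_rot":[0,0,0],"xyz":[-0.04,0.03,0],"gripper":0.05},
  {"delta_rot":[0,0,0],"xyz":[-0.04,0.035,0],"gripper":0.05},
  {"delta_rot":[0,0,0],"xyz":[-0.04,0.03,0],"gripper":0.05},
  {"delta_rot":[0,0,0],"xyz":[-0.03,0.011,0],"gripper":0.05},
  {"delta_rot":[0,0,0],"xyz":[-0.01,0.005,0],"gripper":0.05},
  {"delta_rot":[0,0,0],"xyz":[0,0,0],"gripper":0.05},
])

```text
time: 5.0
tool_pos: [0.5639, -0.4034, 0.0948]
tcp_rot: [-2.204, -2.234, 0.0]
wrist_force: [-0.0, 0.6, -4.7]
width: 0.794
```

Run:
```python
from h import *
plan(.5645,-.407,.0485,89.5)
d=shot('scene')
cv2.imwrite('pics/s3.png',cv2.resize(cv2.cvtColor(d['pixels'],cv2.COLOR_RGB2BGR)[150:340,120:360],None,fx=3,fy=3))
```

```text
t 5.0 pos [ 0.5639 -0.4034  0.0948] jaw 90.77 tilt [-0.0023  0.0021 -1.    ] q [-0.66  0.4   1.68  0.    1.06 -2.24] w 0.794 F [-0.   0.6 -4.7]
tool delta (before turn) [-0.0037  0.0007  0.0463]  turn about tool z 0.0222
tool delta (after turn)  [-0.0037  0.0008  0.0463]
```

View pics/s3.png

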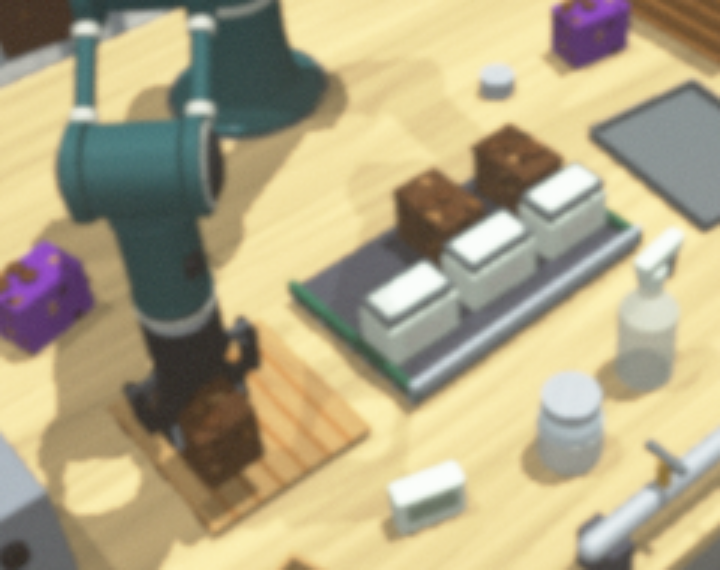

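The block is held over the far corner of the board (crop 220,430). Lowering it.

>>> arm_command([
  {"delta_rot":[0,0,0.022],"xyz":[-0.002,0,0.015],"gripper":0.05},
  {"delta_rot":[0,0,0],"xyz":[0,0,0.012],"gripper":0.05},
  {"delta_rot":[0,0,0],"xyz":[0,0,0.008],"gripper":0.05},
  {"delta_rot":[0,0,0],"xyz":[0,0,0.006],"gripper":0.05},
  {"delta_rot":[0,0,0],"xyz":[0,0,0.003],"gripper":0.05},
  {"delta_rot":[0,0,0],"xyz":[0,0,0],"gripper":0.05},
  {"delta_rot":[0,0,0],"xyz":[0,0,0],"gripper":0.05},
])

```text
time: 5.75
tool_pos: [0.5651, -0.4052, 0.0528]
tcp_rot: [2.228, 2.213, 0.0]
wrist_force: [-0.0, 0.0, -5.5]
width: 0.792
```

>>> arm_command([
  {"delta_rot":[0,0,0],"xyz":[0,0,0.002],"gripper":0.05},
  {"delta_rot":[0,0,0],"xyz":[0,0,0.002],"gripper":0.05},
  {"delta_rot":[0,0,0],"xyz":[0,0,0.001],"gripper":0.05},
  {"delta_rot":[0,0,0],"xyz":[0,0,0],"gripper":0.05},
])

```text
time: 6.15
tool_pos: [0.565, -0.4052, 0.0481]
tcp_rot: [2.229, 2.213, 0.0]
wrist_force: [-0.8, 1.1, -1.0]
width: 0.792
```

>>> arm_command([
  {"delta_rot":[0,0,0],"xyz":[0,0,0],"gripper":0.085},
  {"delta_rot":[0,0,0],"xyz":[0,0,0],"gripper":0.085},
  {"delta_rot":[0,0,0],"xyz":[0,0,0],"gripper":0.085},
  {"delta_rot":[0,0,0],"xyz":[0,0,-0.015],"gripper":0.085},
  {"delta_rot":[0,0,0],"xyz":[0,0,-0.03],"gripper":0.085},
  {"delta_rot":[0,0,0],"xyz":[0,0,-0.04],"gripper":0.085},
  {"delta_rot":[0,0,0],"xyz":[0,0,-0.03],"gripper":0.085},
  {"delta_rot":[0,0,0],"xyz":[0.03,-0.02,0],"gripper":0.085},
  {"delta_rot":[0,0,0],"xyz":[0.045,-0.03,0],"gripper":0.085},
  {"delta_rot":[0,0,0],"xyz":[0.045,-0.03,0],"gripper":0.085},
  {"delta_rot":[0,0,0],"xyz":[0.045,-0.03,0],"gripper":0.085},
])

```text
time: 7.25
tool_pos: [0.462, -0.2484, 0.1638]
tcp_rot: [2.228, 2.212, 0.001]
wrist_force: [-0.2, 0.6, 0.7]
width: 0.991
```

```bash
cat >> h.py <<'E'
def meas(fn):
    d=shot('top',fn);W=cloud(d);z=W[...,2]
    hsv=cv2.cvtColor(d['pixels'],cv2.COLOR_RGB2HSV)
    roi=np.zeros(z.shape,bool); roi[150:275,140:460]=1
    for nm,m in (('lids',roi&(z>.058)&(z<.108)&(hsv[...,1]<70)&(hsv[...,2]>100)),('brown',roi&(z>.08)&(z<.12)&(hsv[...,1]>=70))):
        print(nm)
        for r in rect(W,m): print(*r)
E
python3 - <<'E'
from h import *
meas('top1.png')
plan(.454,-.013,.052,89.1)
E
```

```text
lids
[341. 204.] 67 [ 525.6 -122. ] [107.   47.2] 60.7 0.0801
[350. 199.] 366 [ 546.5 -134.1] [82.6 38.1] 89.9 0.0955
[265. 203.] 463 [537.1 116.1] [54.1 89.4] 0.0 0.095
[301. 207.] 71 [522.5   0. ] [108.7  44.5] 63.2 0.0792
[308. 200.] 404 [543.6 -10.8] [82.9 41.1] 89.3 0.0947
brown
[447. 180.] 88 [ 595.3 -414.8] [30.4 47.1] 0.1 0.0998
[265. 232.] 790 [453.3 115.3] [101.2  67.6] 3.2 0.1019
[309. 231.] 814 [453.3 -13. ] [67.4 99.7] 89.1 0.1018
t 7.3 pos [ 0.4549 -0.2409  0.1606] jaw 89.64 tilt [-0.0078  0.0075 -0.9999] q [-0.54  0.02  2.01  0.    1.12 -2.1 ] w 0.998 F [-5.8  5.8 -1.6]
tool delta (before turn) [ 0.2271 -0.0014  0.1103]  turn about tool z 0.0094
tool delta (after turn)  [ 0.2271 -0.0036  0.1104]
```

View pics/top1.png

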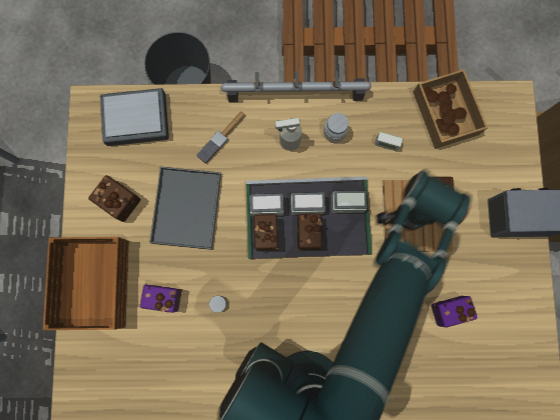

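The first block is on the board, partly visible at (447,180). The middle block (309,231) and left block (265,232) haven't moved. Next is the middle one.

>>> arm_command([
  {"delta_rot":[0,0,0],"xyz":[0.03,-0.002,0],"gripper":0.085},
  {"delta_rot":[0,0,0],"xyz":[0.045,-0.002,0],"gripper":0.085},
  {"delta_rot":[0,0,0],"xyz":[0.045,0,0],"gripper":0.085},
  {"delta_rot":[0,0,0],"xyz":[0.045,0,0],"gripper":0.085},
  {"delta_rot":[0,0,0],"xyz":[0.042,0,0],"gripper":0.085},
  {"delta_rot":[0,0,0],"xyz":[0.02,0,0],"gripper":0.085},
  {"delta_rot":[0,0,0],"xyz":[0,0,0],"gripper":0.085},
])

```text
time: 8.0
tool_pos: [0.4607, -0.0203, 0.1638]
tcp_rot: [2.224, 2.217, 0.003]
wrist_force: [1.0, -0.5, 0.7]
width: 0.998
```

Run:
```python
from h import *
plan(.4535,-.013,.052,89.1)
```

```text
t 8.0 pos [ 0.4607 -0.0203  0.1638] jaw 89.83 tilt [ 2.e-03  3.e-04 -1.e+00] q [-0.1  -0.09  2.12  0.    1.11 -1.67] w 0.998 F [ 1.  -0.5  0.7]
tool delta (before turn) [ 0.0072 -0.0074  0.1118]  turn about tool z 0.0128
tool delta (after turn)  [ 0.0071 -0.0075  0.1118]
```

>>> arm_command([
  {"delta_rot":[0,0,0.01],"xyz":[0.007,-0.007,0.01],"gripper":0.085},
  {"delta_rot":[0,0,0],"xyz":[0,0,0.02],"gripper":0.085},
  {"delta_rot":[0,0,0],"xyz":[0,0,0.025],"gripper":0.085},
  {"delta_rot":[0,0,0],"xyz":[0,0,0.025],"gripper":0.085},
  {"delta_rot":[0,0,0],"xyz":[0,0,0.02],"gripper":0.085},
  {"delta_rot":[0,0,0],"xyz":[0,0,0.012],"gripper":0.085},
  {"delta_rot":[0,0,0],"xyz":[0,0,0],"gripper":0.085},
  {"delta_rot":[0,0,0],"xyz":[0,0,0],"gripper":0.06},
  {"delta_rot":[0,0,0],"xyz":[0,0,0],"gripper":0.05},
  {"delta_rot":[0,0,0],"xyz":[0,0,0],"gripper":0.05},
  {"delta_rot":[0,0,0],"xyz":[0,0,0],"gripper":0.05},
  {"delta_rot":[0,0,0],"xyz":[0,0,0],"gripper":0.05},
])

```text
time: 9.2
tool_pos: [0.4545, -0.0154, 0.0516]
tcp_rot: [2.239, 2.201, 0.003]
wrist_force: [0.1, 0.6, 6.2]
width: 0.792
```

Run:
```python
from h import *
plan(.562,-.291,.0485,89.5)
```

```text
t 9.2 pos [ 0.4545 -0.0154  0.0516] jaw 89.02 tilt [ 2.6e-03 -1.0e-04 -1.0e+00] q [-0.09  0.04  2.23  0.    0.87 -1.64] w 0.792 F [0.1 0.6 6.2]
tool delta (before turn) [-0.2737  0.1122  0.0034]  turn about tool z -0.0084
tool delta (after turn)  [-0.2746  0.1099  0.0034]
```

>>> arm_command([
  {"delta_rot":[0,0,0],"xyz":[0,-0.003,-0.01],"gripper":0.05},
  {"delta_rot":[0,0,0],"xyz":[0,-0.007,-0.02],"gripper":0.05},
  {"delta_rot":[0,0,0],"xyz":[-0.01,-0.01,-0.015],"gripper":0.05},
  {"delta_rot":[0,0,0],"xyz":[-0.03,0,0],"gripper":0.05},
  {"delta_rot":[0,0,0],"xyz":[-0.045,0,0],"gripper":0.05},
  {"delta_rot":[0,0,0],"xyz":[-0.045,0,0],"gripper":0.05},
  {"delta_rot":[0,0,0],"xyz":[-0.045,0,0],"gripper":0.05},
  {"delta_rot":[0,0,0],"xyz":[-0.045,0,0],"gripper":0.05},
  {"delta_rot":[0,0,0],"xyz":[-0.025,0.02,0],"gripper":0.05},
  {"delta_rot":[0,0,0],"xyz":[-0.02,0.04,0],"gripper":0.05},
  {"delta_rot":[0,0,0],"xyz":[-0.01,0.04,0],"gripper":0.05},
  {"delta_rot":[0,0,-0.008],"xyz":[0,0.02,0],"gripper":0.05},
])

```text
time: 10.4
tool_pos: [0.5503, -0.2939, 0.0949]
tcp_rot: [2.232, 2.21, -0.001]
wrist_force: [0.3, -0.3, -5.1]
width: 0.788
```

Run:
```python
from h import *
plan(.562,-.291,.0485,89.5)
d=shot('scene')
cv2.imwrite('pics/s4.png',cv2.resize(cv2.cvtColor(d['pixels'],cv2.COLOR_RGB2BGR)[150:340,120:360],None,fx=3,fy=3))
```

```text
t 10.4 pos [ 0.5503 -0.2939  0.0949] jaw 89.45 tilt [ 2.e-04 -8.e-04 -1.e+00] q [-0.53  0.28  1.84 -0.    1.01 -2.09] w 0.788 F [ 0.3 -0.3 -5.1]
tool delta (before turn) [0.003  0.0116 0.0464]  turn about tool z -0.0009
tool delta (after turn)  [0.003  0.0116 0.0464]
```

View pics/s4.png

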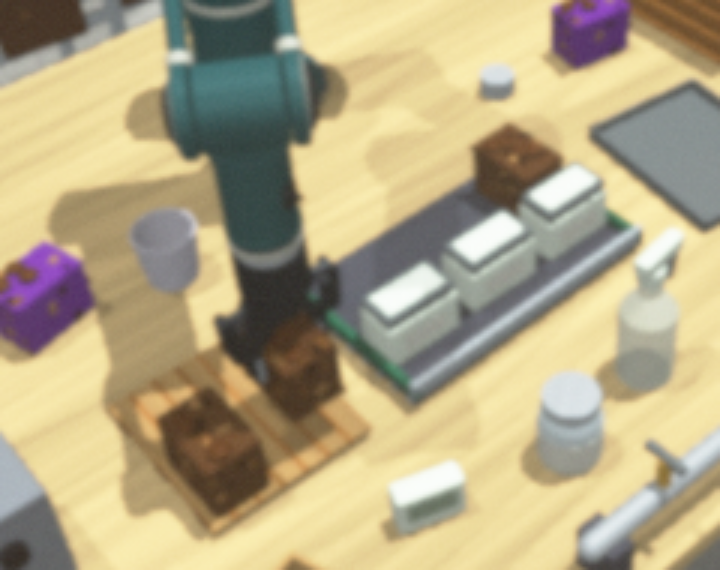

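The first block stands on the board (crop 215,450) and the second hangs over its slot (300,370).

>>> arm_command([
  {"delta_rot":[0,0,0],"xyz":[0.001,0.007,0.01],"gripper":0.05},
  {"delta_rot":[0,0,0],"xyz":[0,0.002,0.012],"gripper":0.05},
  {"delta_rot":[0,0,0],"xyz":[0,0,0.01],"gripper":0.05},
  {"delta_rot":[0,0,0],"xyz":[0,0,0.007],"gripper":0.05},
  {"delta_rot":[0,0,0],"xyz":[0,0,0.005],"gripper":0.05},
  {"delta_rot":[0,0,0],"xyz":[0,0,0.002],"gripper":0.05},
  {"delta_rot":[0,0,0],"xyz":[0,0,0],"gripper":0.05},
  {"delta_rot":[0,0,0],"xyz":[0,0,0],"gripper":0.05},
])

```text
time: 11.25
tool_pos: [0.5579, -0.2914, 0.05]
tcp_rot: [2.231, 2.211, 0.0]
wrist_force: [0.6, -0.3, -5.7]
width: 0.788
```

>>> arm_command([
  {"delta_rot":[0,0,0],"xyz":[0,0,0.002],"gripper":0.05},
  {"delta_rot":[0,0,0],"xyz":[0,0,0.001],"gripper":0.05},
  {"delta_rot":[0,0,0],"xyz":[0,0,0.001],"gripper":0.05},
  {"delta_rot":[0,0,0],"xyz":[0,0,0],"gripper":0.05},
])

```text
time: 11.65
tool_pos: [0.5579, -0.2913, 0.0467]
tcp_rot: [2.231, 2.211, 0.0]
wrist_force: [-3.4, 1.3, 5.3]
width: 0.794
```

>>> arm_command([
  {"delta_rot":[0,0,0],"xyz":[0,0,0],"gripper":0.085},
  {"delta_rot":[0,0,0],"xyz":[0,0,0],"gripper":0.085},
  {"delta_rot":[0,0,0],"xyz":[0,0,0],"gripper":0.085},
  {"delta_rot":[0,0,0],"xyz":[0,0,-0.015],"gripper":0.085},
  {"delta_rot":[0,0,0],"xyz":[0,0,-0.03],"gripper":0.085},
  {"delta_rot":[0,0,0],"xyz":[0,0,-0.04],"gripper":0.085},
  {"delta_rot":[0,0,0],"xyz":[0,0,-0.03],"gripper":0.085},
  {"delta_rot":[0,0,0],"xyz":[0.03,-0.02,0],"gripper":0.085},
  {"delta_rot":[0,0,0],"xyz":[0.045,-0.03,0],"gripper":0.085},
  {"delta_rot":[0,0,0],"xyz":[0.045,-0.03,0],"gripper":0.085},
  {"delta_rot":[0,0,0],"xyz":[0.045,-0.02,0],"gripper":0.085},
])

```text
time: 12.75
tool_pos: [0.4623, -0.1311, 0.1614]
tcp_rot: [2.232, 2.209, 0.001]
wrist_force: [0.5, 0.1, 0.3]
width: 0.995
```

Run:
```python
from h import *
meas('top2.png')
plan(.453,.115,.052,93.1)
```

```text
lids
[341. 199.] 108 [ 546.7 -107.7] [25.9 37.6] 86.5 0.0957
[266. 202.] 417 [542.4 115.2] [44.4 88.6] 1.8 0.0951
[299. 206.] 65 [521.7   2.3] [107.7  45.1] 60.9 0.0806
[308. 201.] 393 [543.5 -10.7] [82.8 41.2] 88.7 0.0947
brown
[441. 193.] 807 [ 561.4 -404.4] [71.  99.6] 89.0 0.0966
[404. 183.] 223 [ 597.  -295.7] [74.6 43.8] 64.1 0.0975
[265. 232.] 787 [453.3 115.3] [101.   67.3] 3.3 0.1018
t 12.8 pos [ 0.4582 -0.1249  0.1601] jaw 89.5 tilt [-0.0042  0.0056 -1.    ] q [-0.32 -0.06  2.09  0.    1.11 -1.89] w 0.995 F [-5.2  5.3 -2. ]
tool delta (before turn) [ 0.2392 -0.0068  0.1094]  turn about tool z -0.0628
tool delta (after turn)  [0.2392 0.0082 0.1094]
```

View pics/top2.png

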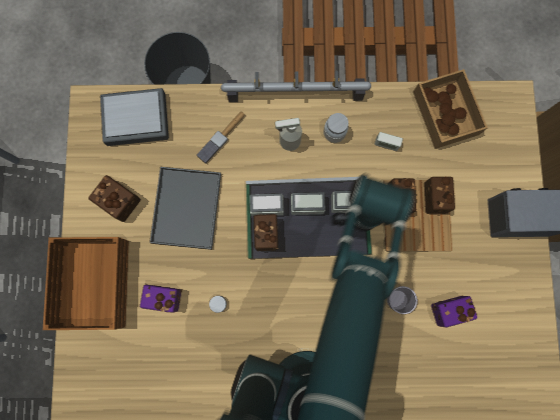

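Two blocks are on the board at (404,190) and (441,193). The left block at (265,232) hasn't moved and is next.

>>> arm_command([
  {"delta_rot":[0,0,0],"xyz":[0.03,-0.003,0],"gripper":0.085},
  {"delta_rot":[0,0,0],"xyz":[0.045,-0.003,0],"gripper":0.085},
  {"delta_rot":[0,0,0],"xyz":[0.045,-0.003,0],"gripper":0.085},
  {"delta_rot":[0,0,0],"xyz":[0.045,0,0],"gripper":0.085},
  {"delta_rot":[0,0,0],"xyz":[0.045,0,0],"gripper":0.085},
  {"delta_rot":[0,0,0],"xyz":[0.032,0,0],"gripper":0.085},
  {"delta_rot":[0,0,-0.063],"xyz":[0,0,0],"gripper":0.085},
  {"delta_rot":[0,0,0],"xyz":[0,0,0],"gripper":0.085},
])

```text
time: 13.6
tool_pos: [0.4572, 0.1111, 0.1615]
tcp_rot: [2.156, 2.283, 0.002]
wrist_force: [-0.3, -0.2, 0.3]
width: 0.995
```

Run:
```python
from h import *
plan(.453,.115,.052,93.2)
```

```text
t 13.6 pos [0.4572 0.1111 0.1615] jaw 93.27 tilt [ 1.6e-03  2.0e-04 -1.0e+00] q [ 0.19 -0.07  2.1  -0.    1.11 -1.44] w 0.995 F [-0.3 -0.2  0.3]
tool delta (before turn) [ 0.0041 -0.0041  0.1095]  turn about tool z 0.0012
tool delta (after turn)  [ 0.0041 -0.0041  0.1095]
```

>>> arm_command([
  {"delta_rot":[0,0,0],"xyz":[0.004,-0.004,0.01],"gripper":0.085},
  {"delta_rot":[0,0,0],"xyz":[0,0,0.02],"gripper":0.085},
  {"delta_rot":[0,0,0],"xyz":[0,0,0.025],"gripper":0.085},
  {"delta_rot":[0,0,0],"xyz":[0,0,0.025],"gripper":0.085},
  {"delta_rot":[0,0,0],"xyz":[0,0,0.02],"gripper":0.085},
  {"delta_rot":[0,0,0],"xyz":[0,0,0.01],"gripper":0.085},
  {"delta_rot":[0,0,0],"xyz":[0,0,0],"gripper":0.085},
  {"delta_rot":[0,0,0],"xyz":[0,0,0],"gripper":0.06},
  {"delta_rot":[0,0,0],"xyz":[0,0,0],"gripper":0.05},
  {"delta_rot":[0,0,0],"xyz":[0,0,0],"gripper":0.05},
  {"delta_rot":[0,0,0],"xyz":[0,0,0],"gripper":0.05},
  {"delta_rot":[0,0,0],"xyz":[0,0,0],"gripper":0.05},
])

```text
time: 14.8
tool_pos: [0.4537, 0.1141, 0.0517]
tcp_rot: [2.16, 2.279, 0.004]
wrist_force: [-0.3, 0.5, 6.2]
width: 0.789
```

Run:
```python
from h import *
plan(.443,-.349,.0485,179.5)
```

```text
t 14.8 pos [0.4537 0.1141 0.0517] jaw 93.08 tilt [ 2.6e-03  6.0e-04 -1.0e+00] q [ 0.19  0.06  2.2   0.    0.87 -1.43] w 0.789 F [-0.3  0.5  6.2]
tool delta (before turn) [-0.4618 -0.0356  0.0029]  turn about tool z -1.5083
tool delta (after turn)  [ 0.0067 -0.4632  0.002 ]
```

>>> arm_command([
  {"delta_rot":[0,0,0],"xyz":[0,-0.003,-0.01],"gripper":0.05},
  {"delta_rot":[0,0,0],"xyz":[0,-0.007,-0.02],"gripper":0.05},
  {"delta_rot":[0,0,0],"xyz":[-0.01,-0.02,-0.015],"gripper":0.05},
  {"delta_rot":[0,0,0],"xyz":[-0.025,-0.01,0],"gripper":0.05},
  {"delta_rot":[0,0,0],"xyz":[-0.04,0,0],"gripper":0.05},
  {"delta_rot":[0,0,0],"xyz":[-0.045,0,0],"gripper":0.05},
  {"delta_rot":[0,0,0],"xyz":[-0.045,0,0],"gripper":0.05},
  {"delta_rot":[0,0,0],"xyz":[-0.045,0,0],"gripper":0.05},
  {"delta_rot":[0,0,0],"xyz":[-0.045,0,0],"gripper":0.05},
  {"delta_rot":[0,0,0],"xyz":[-0.045,0,0],"gripper":0.05},
])

```text
time: 15.8
tool_pos: [0.4271, -0.1892, 0.0949]
tcp_rot: [-2.159, -2.28, 0.001]
wrist_force: [0.9, 0.5, -2.7]
width: 0.79
```

Run:
```python
from h import *
plan(.42,-.349,.095,-0.5)
d=shot('scene')
cv2.imwrite('pics/s5.png',cv2.resize(cv2.cvtColor(d['pixels'],cv2.COLOR_RGB2BGR)[150:340,120:360],None,fx=3,fy=3))
```

```text
t 15.8 pos [ 0.4271 -0.1892  0.0949] jaw 93.12 tilt [-1.9e-03  7.0e-04 -1.0e+00] q [-0.47  0.    2.17 -0.    0.97 -2.1 ] w 0.79 F [ 0.9  0.5 -2.7]
tool delta (before turn) [-0.1592 -0.0158 -0.0002]  turn about tool z -1.5077
tool delta (after turn)  [ 0.0057 -0.1598  0.0002]
```

View pics/s5.png

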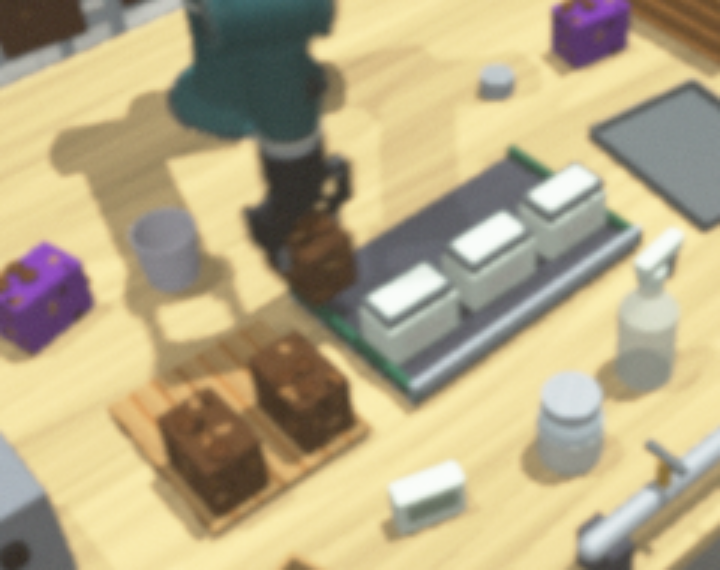

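>>> arm_command([
  {"delta_rot":[0,0,0],"xyz":[-0.045,-0.004,0],"gripper":0.05},
  {"delta_rot":[0,0,0],"xyz":[-0.045,-0.004,0],"gripper":0.05},
  {"delta_rot":[0,0,0],"xyz":[-0.04,-0.004,0],"gripper":0.05},
  {"delta_rot":[0,0,0],"xyz":[-0.024,-0.003,0],"gripper":0.05},
  {"delta_rot":[0,0,0.08],"xyz":[0,0,0],"gripper":0.05},
  {"delta_rot":[0,0,0.14],"xyz":[0,0,0],"gripper":0.05},
  {"delta_rot":[0,0,0.14],"xyz":[0,0,0],"gripper":0.05},
  {"delta_rot":[0,0,0.14],"xyz":[0,0,0],"gripper":0.05},
  {"delta_rot":[0,0,0.14],"xyz":[0,0,0],"gripper":0.05},
  {"delta_rot":[0,0,0.14],"xyz":[0,0,0],"gripper":0.05},
  {"delta_rot":[0,0,0.14],"xyz":[0,0,0],"gripper":0.05},
  {"delta_rot":[0,0,0.14],"xyz":[0,0,0],"gripper":0.05},
])

```text
time: 17.05
tool_pos: [0.4209, -0.3413, 0.0945]
tcp_rot: [-3.017, -0.867, 0.003]
wrist_force: [0.0, -0.4, -3.9]
width: 0.791
```

>>> arm_command([
  {"delta_rot":[0,0,0.14],"xyz":[0,0,0],"gripper":0.05},
  {"delta_rot":[0,0,0.14],"xyz":[0,0,0],"gripper":0.05},
  {"delta_rot":[0,0,0.14],"xyz":[0,0,0],"gripper":0.05},
  {"delta_rot":[0,0,0.1],"xyz":[0,0,0],"gripper":0.05},
  {"delta_rot":[0,0,0.053],"xyz":[0,0,0],"gripper":0.05},
  {"delta_rot":[0,0,0],"xyz":[0,0,0],"gripper":0.05},
])

```text
time: 17.65
tool_pos: [0.4211, -0.3414, 0.0946]
tcp_rot: [-3.14, 0.012, 0.004]
wrist_force: [-0.3, -0.7, -5.2]
width: 0.792
```

Run:
```python
from h import *
plan(.443,-.349,.0467,-0.5)
d=shot('scene')
cv2.imwrite('pics/s6.png',cv2.resize(cv2.cvtColor(d['pixels'],cv2.COLOR_RGB2BGR)[150:340,120:360],None,fx=3,fy=3))
```

```text
t 17.6 pos [ 0.4211 -0.3414  0.0946] jaw -0.44 tilt [-0.0022  0.0015 -1.    ] q [-0.73  0.14  2.02 -0.    0.98 -0.72] w 0.792 F [-0.3 -0.7 -5.2]
tool delta (before turn) [0.0221 0.0075 0.0478]  turn about tool z 0.0011
tool delta (after turn)  [0.0221 0.0075 0.0478]
```

View pics/s6.png

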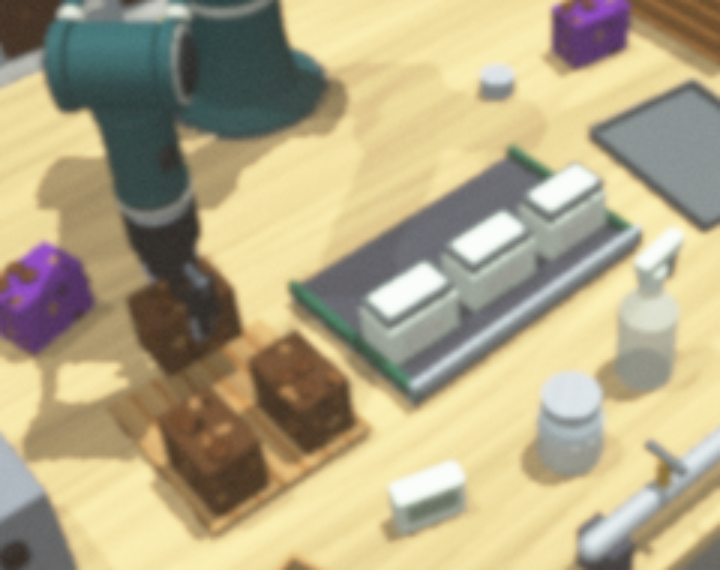

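>>> arm_command([
  {"delta_rot":[0,0,0],"xyz":[0.01,0.004,0.005],"gripper":0.05},
  {"delta_rot":[0,0,0],"xyz":[0.009,0.003,0.01],"gripper":0.05},
  {"delta_rot":[0,0,0],"xyz":[0,0,0.012],"gripper":0.05},
  {"delta_rot":[0,0,0],"xyz":[0,0,0.01],"gripper":0.05},
  {"delta_rot":[0,0,0],"xyz":[0,0,0.006],"gripper":0.05},
  {"delta_rot":[0,0,0],"xyz":[0,0,0.003],"gripper":0.05},
  {"delta_rot":[0,0,0],"xyz":[0,0,0],"gripper":0.05},
  {"delta_rot":[0,0,0],"xyz":[0,0,0],"gripper":0.05},
])

```text
time: 18.5
tool_pos: [0.4411, -0.3499, 0.0496]
tcp_rot: [3.141, -0.013, 0.0]
wrist_force: [0.1, 0.7, -4.6]
width: 0.788
```

>>> arm_command([
  {"delta_rot":[0,0,0],"xyz":[0,0,0.002],"gripper":0.05},
  {"delta_rot":[0,0,0],"xyz":[0,0,0.001],"gripper":0.05},
  {"delta_rot":[0,0,0],"xyz":[0,0,0.001],"gripper":0.05},
  {"delta_rot":[0,0,0],"xyz":[0,0,0],"gripper":0.05},
])

```text
time: 18.9
tool_pos: [0.4414, -0.3499, 0.0468]
tcp_rot: [3.141, -0.013, 0.001]
wrist_force: [-3.3, 2.3, 5.5]
width: 0.793
```

>>> arm_command([
  {"delta_rot":[0,0,0],"xyz":[0,0,0],"gripper":0.078},
  {"delta_rot":[0,0,0],"xyz":[0,0,0],"gripper":0.078},
  {"delta_rot":[0,0,0],"xyz":[0,0,0],"gripper":0.078},
  {"delta_rot":[0,0,0],"xyz":[0,0,-0.015],"gripper":0.078},
  {"delta_rot":[0,0,0],"xyz":[0,0,-0.03],"gripper":0.078},
  {"delta_rot":[0,0,0],"xyz":[0,0,-0.04],"gripper":0.078},
  {"delta_rot":[0,0,0],"xyz":[0,0,-0.03],"gripper":0.078},
  {"delta_rot":[0,0,0],"xyz":[0,-0.03,0],"gripper":0.078},
  {"delta_rot":[0,0,0],"xyz":[0,-0.045,0],"gripper":0.078},
  {"delta_rot":[0,0,0],"xyz":[0,-0.045,0],"gripper":0.078},
  {"delta_rot":[0,0,0],"xyz":[0,-0.045,0],"gripper":0.085},
  {"delta_rot":[0,0,0],"xyz":[0,-0.045,0],"gripper":0.085},
])

```text
time: 20.1
tool_pos: [0.4429, -0.1383, 0.1617]
tcp_rot: [3.141, -0.014, 0.003]
wrist_force: [1.0, 0.3, 1.0]
width: 0.993
```

Run:
```python
from h import *
meas('top3.png')
plan(.540,.114,.04,0)
```

```text
lids
[344. 198.] 198 [ 548.5 -118.1] [41.1 50.1] 0.4 0.0953
[266. 202.] 418 [542.2 115.3] [45.6 88.6] 1.4 0.0954
[299. 206.] 66 [521.1   2.1] [106.9  43.3] 61.3 0.0795
[308. 201.] 397 [543.2 -10.5] [82.4 41.3] 88.8 0.0945
brown
[439. 208.] 1635 [ 524.8 -387. ] [103.9 173. ] 88.2 0.0968
[404. 188.] 448 [ 576.3 -290.8] [65.5 68.7] 2.6 0.0977
t 20.1 pos [ 0.4421 -0.1323  0.1612] jaw -0.38 tilt [ 4.0e-04  4.9e-03 -1.0e+00] q [-0.35 -0.09  2.12  0.01  1.11 -0.34] w 0.996 F [-2.1  4.6  0.4]
tool delta (before turn) [ 0.0963 -0.2464  0.1224]  turn about tool z -0.0066
tool delta (after turn)  [ 0.0979 -0.2457  0.1224]
```

View pics/top3.png

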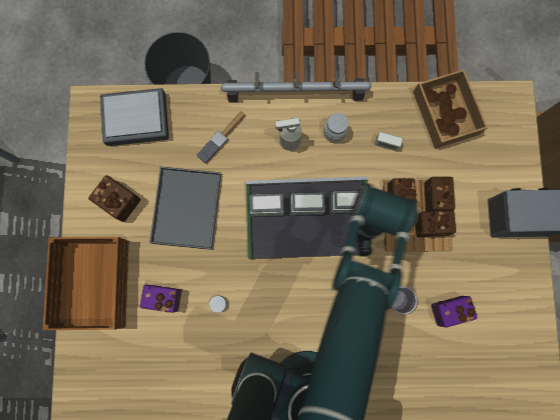

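The third block shows at about (436,222), further right than where I released it, so it may have been knocked. I'll move the arm clear and check.

>>> arm_command([
  {"delta_rot":[0,0,0],"xyz":[0.01,-0.03,0],"gripper":0.085},
  {"delta_rot":[0,0,0],"xyz":[0.02,-0.045,0],"gripper":0.085},
  {"delta_rot":[0,0,0],"xyz":[0.02,-0.045,0],"gripper":0.085},
  {"delta_rot":[0,0,0],"xyz":[0.02,-0.045,0],"gripper":0.085},
  {"delta_rot":[0,0,0],"xyz":[0.02,-0.045,0],"gripper":0.085},
  {"delta_rot":[0,0,0],"xyz":[0.004,-0.03,0],"gripper":0.085},
  {"delta_rot":[0,0,0],"xyz":[0,0,0],"gripper":0.085},
])

```text
time: 20.85
tool_pos: [0.5399, 0.103, 0.1616]
tcp_rot: [-3.14, 0.006, -0.003]
wrist_force: [0.6, -1.1, 0.5]
width: 0.994
```

Run:
```python
from h import *
meas('top4.png')
plan(.540,.114,.04,0)
d=shot('scene')
cv2.imwrite('pics/s7.png',cv2.resize(cv2.cvtColor(d['pixels'],cv2.COLOR_RGB2BGR)[150:340,120:360],None,fx=3,fy=3))
```

```text
lids
[351. 199.] 399 [ 548.2 -135.3] [86.7 41. ] 89.4 0.0952
[312. 200.] 240 [543.8 -20.5] [38.6 59.5] 2.5 0.0944
[257. 203.] 105 [540.3 137.3] [40.9 26.2] 7.8 0.095
brown
[439. 208.] 1630 [ 524.4 -387.3] [104.  172.1] 88.8 0.0967
[403. 195.] 808 [ 559.  -290.5] [101.6  70.2] 0.6 0.0968
t 20.9 pos [0.5393 0.1011 0.1613] jaw -0.25 tilt [ 0.001 -0.    -1.   ] q [ 0.14  0.08  1.95 -0.    1.11  0.14] w 0.994 F [-0.1  0.2 -0.4]
tool delta (before turn) [ 0.0005 -0.0129  0.1213]  turn about tool z -0.0044
tool delta (after turn)  [ 0.0006 -0.0129  0.1213]
```

View pics/s7.png

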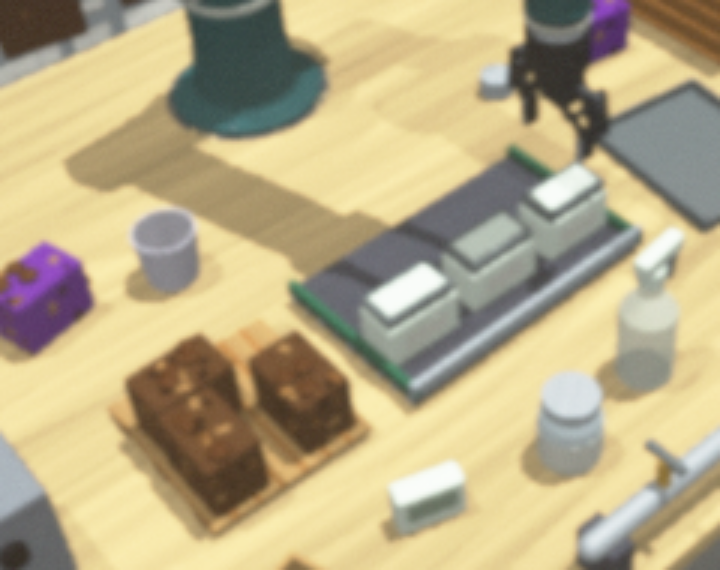

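View pics/top4.png

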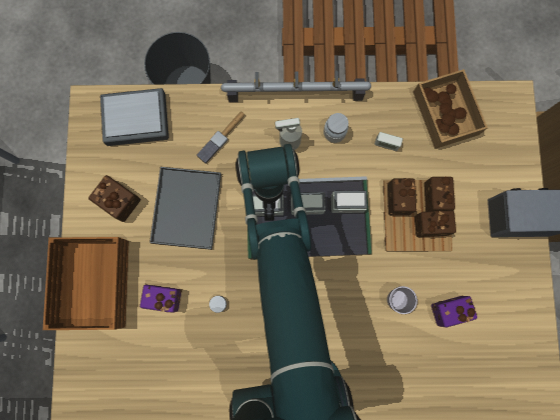

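Run:
```python
from h import *
d=shot('top');W=cloud(d);z=W[...,2];hsv=cv2.cvtColor(d['pixels'],cv2.COLOR_RGB2HSV)
roi=np.zeros(z.shape,bool); roi[150:275,380:470]=1
m=roi&(z>.088)&(z<.12)&(hsv[...,1]>=70)
for lim in(.500,.495,.49):
    for q in rect(W,m&(W[...,0]<lim)): print(lim,*q)
ys=W[m&(W[...,1]<-.33)]
# y-extent by x bins
for x in np.arange(.40,.63,.01):
    s=ys[(ys[:,0]>=x)&(ys[:,0]<x+.01)]
    if len(s): print(round(x,2),len(s),s[:,1].min().round(3),s[:,1].max().round(3))
im=cv2.cvtColor(d['pixels'],cv2.COLOR_RGB2BGR)[165:260,375:465]
cv2.imwrite('pics/b1.png',cv2.resize(im,None,fx=6,fy=6,interpolation=cv2.INTER_CUBIC))
```

```text
0.5 [437. 224.] 686 [ 471.2 -385.5] [ 58.4 102. ] 1.1 0.0977
0.495 [437. 225.] 629 [ 468.7 -385.5] [ 53.3 102. ] 1.1 0.0978
0.49 [437. 225.] 572 [ 466.3 -385.6] [ 48.  101.9] 1.7 0.0978
0.44 104 -0.435 -0.336
0.45 108 -0.436 -0.336
0.46 124 -0.437 -0.336
0.47 118 -0.434 -0.334
0.48 118 -0.436 -0.336
0.49 114 -0.435 -0.335
0.5 101 -0.431 -0.335
0.51 59 -0.437 -0.37
0.52 88 -0.437 -0.37
0.53 79 -0.439 -0.371
0.54 78 -0.436 -0.368
0.55 74 -0.436 -0.371
0.56 74 -0.437 -0.37
0.57 79 -0.438 -0.37
0.58 80 -0.439 -0.37
0.59 79 -0.436 -0.371
0.6 70 -0.435 -0.373
0.61 7 -0.437 -0.376
```

View pics/b1.png

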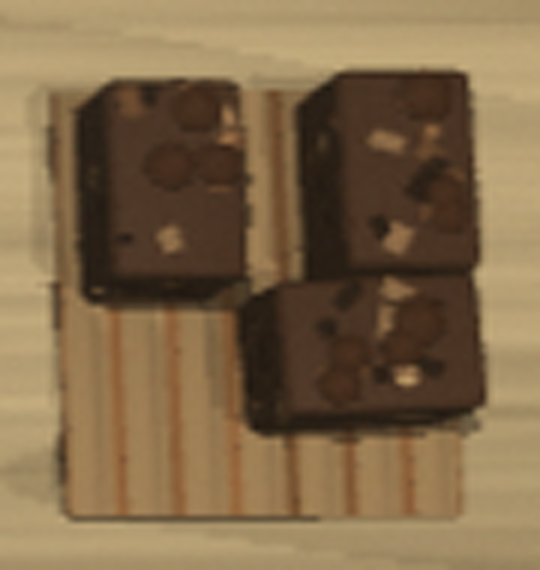

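The third block was knocked to centre (0.475, -0.386). It is still upright, and its base (x 0.440 to 0.508, y -0.436 to -0.335) is inside the board (x 0.401 to 0.621, y -0.449 to -0.249), so it can stay. Now the left tub.

>>> arm_command([
  {"delta_rot":[0,0,0],"xyz":[0,-0.012,0.01],"gripper":0.085},
  {"delta_rot":[0,0,0],"xyz":[0,0,0.02],"gripper":0.085},
  {"delta_rot":[0,0,0],"xyz":[0,0,0.025],"gripper":0.085},
  {"delta_rot":[0,0,0],"xyz":[0,0,0.025],"gripper":0.085},
  {"delta_rot":[0,0,0],"xyz":[0,0,0.025],"gripper":0.085},
  {"delta_rot":[0,0,0],"xyz":[0,0,0.015],"gripper":0.085},
  {"delta_rot":[0,0,0],"xyz":[0,0,0.003],"gripper":0.085},
  {"delta_rot":[0,0,0],"xyz":[0,0,0],"gripper":0.06},
  {"delta_rot":[0,0,0],"xyz":[0,0,0],"gripper":0.04},
  {"delta_rot":[0,0,0],"xyz":[0,0,0],"gripper":0.04},
  {"delta_rot":[0,0,0],"xyz":[0,0,0],"gripper":0.04},
  {"delta_rot":[0,0,0],"xyz":[0,0,0],"gripper":0.04},
])

```text
time: 22.2
tool_pos: [0.5401, 0.1117, 0.0389]
tcp_rot: [-3.141, 0.013, -0.004]
wrist_force: [0.0, -0.6, 5.3]
width: 0.677
```

Run:
```python
from h import *
# tray targets
c=np.array([.5405,.363]);t=np.radians(-7)
Rm=np.array([[np.cos(t),-np.sin(t)],[np.sin(t),np.cos(t)]])
for n,o in (('T1',(.057,.054)),('T2',(.057,-.054)),('T3',(-.074,0))): print(n,(c+Rm@np.array(o)).round(4))
plan(*(c+Rm@np.array((.057,.054))),.08,83)
d=shot('scene')
cv2.imwrite('pics/s8.png',cv2.resize(cv2.cvtColor(d['pixels'],cv2.COLOR_RGB2BGR)[140:300,220:440],None,fx=3,fy=3))
```

```text
T1 [0.6037 0.4097]
T2 [0.5905 0.3025]
T3 [0.4671 0.372 ]
t 22.2 pos [0.5401 0.1117 0.0389] jaw -0.46 tilt [ 2.8e-03  3.0e-04 -1.0e+00] q [ 0.16  0.23  2.04 -0.    0.87  0.17] w 0.677 F [ 0.  -0.6  5.3]
tool delta (before turn) [ 0.0613 -0.2984 -0.0408]  turn about tool z -1.4566
tool delta (after turn)  [ 0.3036  0.0267 -0.0403]
```

View pics/s8.png

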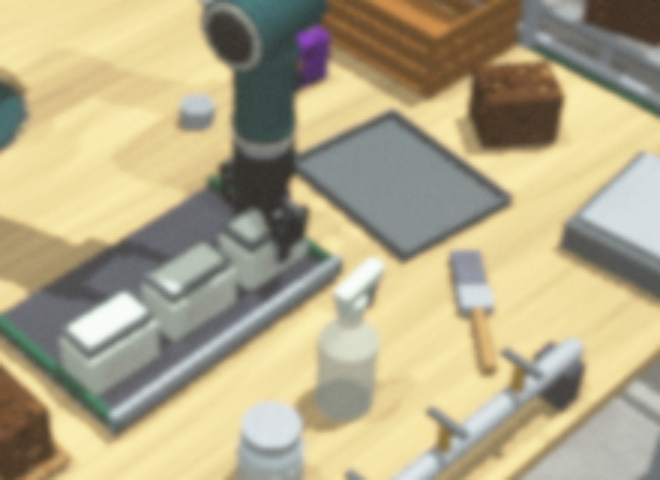

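>>> arm_command([
  {"delta_rot":[0,0,0],"xyz":[0,0,-0.01],"gripper":0.04},
  {"delta_rot":[0,0,0],"xyz":[0,0,-0.02],"gripper":0.04},
  {"delta_rot":[0,0,0],"xyz":[0,0,-0.01],"gripper":0.04},
  {"delta_rot":[0,0,0],"xyz":[0,-0.02,0],"gripper":0.04},
  {"delta_rot":[0,0,0],"xyz":[0.006,-0.04,0],"gripper":0.04},
  {"delta_rot":[0,0,0],"xyz":[0.01,-0.04,0],"gripper":0.04},
  {"delta_rot":[0,0,0],"xyz":[0.01,-0.04,0],"gripper":0.04},
  {"delta_rot":[0,0,0],"xyz":[0.01,-0.04,0],"gripper":0.04},
  {"delta_rot":[0,0,0],"xyz":[0.01,-0.04,0],"gripper":0.04},
  {"delta_rot":[0,0,0],"xyz":[0.01,-0.04,0],"gripper":0.04},
  {"delta_rot":[0,0,0],"xyz":[0.005,-0.03,0],"gripper":0.04},
  {"delta_rot":[0,0,0],"xyz":[0,-0.008,0],"gripper":0.04},
])

```text
time: 23.45
tool_pos: [0.6021, 0.4127, 0.077]
tcp_rot: [-3.14, 0.009, -0.001]
wrist_force: [0.3, -1.0, -3.2]
width: 0.677
```

>>> arm_command([
  {"delta_rot":[0,0,-0.06],"xyz":[0,0,0],"gripper":0.04},
  {"delta_rot":[0,0,-0.14],"xyz":[0,0,0],"gripper":0.04},
  {"delta_rot":[0,0,-0.14],"xyz":[0,0,0],"gripper":0.04},
  {"delta_rot":[0,0,-0.14],"xyz":[0,0,0],"gripper":0.04},
  {"delta_rot":[0,0,-0.14],"xyz":[0,0,0],"gripper":0.04},
  {"delta_rot":[0,0,-0.14],"xyz":[0,0,0],"gripper":0.04},
  {"delta_rot":[0,0,-0.14],"xyz":[0,0,0],"gripper":0.04},
  {"delta_rot":[0,0,-0.14],"xyz":[0,0,0],"gripper":0.04},
  {"delta_rot":[0,0,-0.14],"xyz":[0,0,0],"gripper":0.04},
  {"delta_rot":[0,0,-0.14],"xyz":[0,0,0],"gripper":0.04},
  {"delta_rot":[0,0,-0.13],"xyz":[0,0,0],"gripper":0.04},
  {"delta_rot":[0,0,0],"xyz":[0,0,0],"gripper":0.04},
])

```text
time: 24.65
tool_pos: [0.6015, 0.408, 0.0768]
tcp_rot: [-2.36, -2.074, 0.003]
wrist_force: [-0.7, -0.6, -2.3]
width: 0.678
```

Run:
```python
from h import *
plan(.6037,.4097,.024,83)
d=shot('scene')
cv2.imwrite('pics/s9.png',cv2.resize(cv2.cvtColor(d['pixels'],cv2.COLOR_RGB2BGR)[140:300,220:440],None,fx=3,fy=3))
```

```text
t 24.6 pos [0.6015 0.408  0.0768] jaw 82.61 tilt [-0.0014 -0.0011 -1.    ] q [ 0.56  0.48  1.61 -0.    1.05 -0.88] w 0.678 F [-0.7 -0.6 -2.3]
tool delta (before turn) [0.002  0.002  0.0528]  turn about tool z -0.0067
tool delta (after turn)  [0.002  0.002  0.0528]
```

View pics/s9.png

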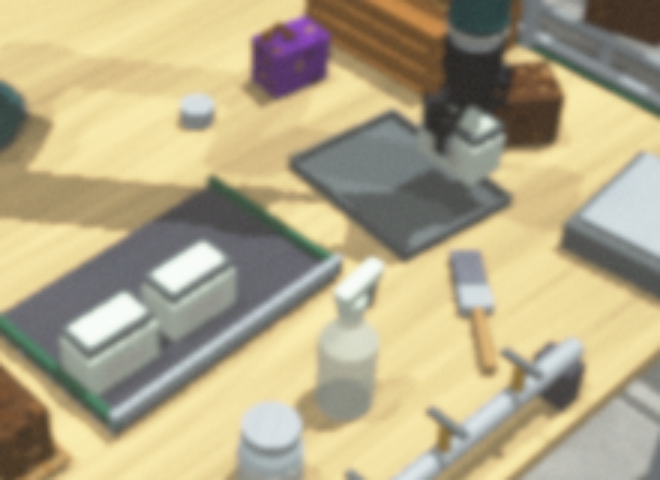

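>>> arm_command([
  {"delta_rot":[0,0,0],"xyz":[0.001,0.001,0.015],"gripper":0.04},
  {"delta_rot":[0,0,0],"xyz":[0,0,0.015],"gripper":0.04},
  {"delta_rot":[0,0,0],"xyz":[0,0,0.01],"gripper":0.04},
  {"delta_rot":[0,0,0],"xyz":[0,0,0.006],"gripper":0.04},
  {"delta_rot":[0,0,0],"xyz":[0,0,0.004],"gripper":0.04},
  {"delta_rot":[0,0,0],"xyz":[0,0,0.001],"gripper":0.04},
  {"delta_rot":[0,0,0],"xyz":[0,0,0],"gripper":0.04},
  {"delta_rot":[0,0,0],"xyz":[0,0,0],"gripper":0.04},
])

```text
time: 25.5
tool_pos: [0.6038, 0.4103, 0.0272]
tcp_rot: [2.36, 2.074, 0.002]
wrist_force: [-0.7, -0.2, -3.0]
width: 0.676
```

>>> arm_command([
  {"delta_rot":[0,0,0],"xyz":[0,0,0.002],"gripper":0.04},
  {"delta_rot":[0,0,0],"xyz":[0,0,0.001],"gripper":0.04},
  {"delta_rot":[0,0,0],"xyz":[0,0,0.001],"gripper":0.04},
  {"delta_rot":[0,0,0],"xyz":[0,0,0],"gripper":0.04},
])

```text
time: 25.9
tool_pos: [0.6036, 0.4101, 0.0239]
tcp_rot: [2.36, 2.074, 0.001]
wrist_force: [-3.7, -1.9, 5.4]
width: 0.673
```

>>> arm_command([
  {"delta_rot":[0,0,0],"xyz":[0,0,0],"gripper":0.076},
  {"delta_rot":[0,0,0],"xyz":[0,0,0],"gripper":0.076},
  {"delta_rot":[0,0,0],"xyz":[0,0,0],"gripper":0.076},
  {"delta_rot":[0,0,0],"xyz":[0,0,-0.015],"gripper":0.076},
  {"delta_rot":[0,0,0],"xyz":[0,0,-0.03],"gripper":0.076},
  {"delta_rot":[0,0,0],"xyz":[0,0,-0.03],"gripper":0.076},
  {"delta_rot":[0,0,0],"xyz":[0,0,-0.02],"gripper":0.076},
  {"delta_rot":[0,0,0],"xyz":[0,0,0],"gripper":0.03},
  {"delta_rot":[0,0,0],"xyz":[0,0,0],"gripper":0},
  {"delta_rot":[0,0,0],"xyz":[0,0,0],"gripper":0},
  {"delta_rot":[0,0,0],"xyz":[0,0,0],"gripper":0},
  {"delta_rot":[0,0,0],"xyz":[0,0,0],"gripper":0},
])

```text
time: 27.1
tool_pos: [0.6024, 0.4094, 0.1155]
tcp_rot: [-2.359, -2.074, 0.004]
wrist_force: [-0.5, 0.0, 0.6]
width: 0.033
```

>>> arm_command([
  {"delta_rot":[0,0,0],"xyz":[0.001,0.001,0.015],"gripper":0},
  {"delta_rot":[0,0,0],"xyz":[0,0,0.01],"gripper":0},
  {"delta_rot":[0,0,0],"xyz":[0,0,0.006],"gripper":0},
  {"delta_rot":[0,0,0],"xyz":[0,0,0.002],"gripper":0},
  {"delta_rot":[0,0,0],"xyz":[0,0,0.002],"gripper":0},
  {"delta_rot":[0,0,0],"xyz":[0,0,0.002],"gripper":0},
])

```text
time: 27.7
tool_pos: [0.6047, 0.4109, 0.0806]
tcp_rot: [2.36, 2.074, 0.001]
wrist_force: [-0.9, 0.3, 0.1]
width: -0.001
```

>>> arm_command([
  {"delta_rot":[0,0,0],"xyz":[0,0,0.002],"gripper":0},
  {"delta_rot":[0,0,0],"xyz":[0,0,0.002],"gripper":0},
  {"delta_rot":[0,0,0],"xyz":[0,0,0],"gripper":0},
])

```text
time: 28.0
tool_pos: [0.6048, 0.411, 0.0774]
tcp_rot: [2.36, 2.074, 0.002]
wrist_force: [-0.9, -0.5, 3.8]
width: -0.0
```

Contact. Pressing on in small steps.

>>> arm_command([
  {"delta_rot":[0,0,0],"xyz":[0,0,0.002],"gripper":0},
  {"delta_rot":[0,0,0],"xyz":[0,0,0.002],"gripper":0},
  {"delta_rot":[0,0,0],"xyz":[0,0,0.002],"gripper":0},
  {"delta_rot":[0,0,0],"xyz":[0,0,0],"gripper":0},
])

```text
time: 28.4
tool_pos: [0.6048, 0.411, 0.0715]
tcp_rot: [2.36, 2.074, 0.002]
wrist_force: [-0.8, -0.4, 4.5]
width: 0.001
```

>>> arm_command([
  {"delta_rot":[0,0,0],"xyz":[0,0,0.001],"gripper":0},
  {"delta_rot":[0,0,0],"xyz":[0,0,0.001],"gripper":0},
  {"delta_rot":[0,0,0],"xyz":[0,0,0.001],"gripper":0},
  {"delta_rot":[0,0,0],"xyz":[0,0,0],"gripper":0},
])

```text
time: 28.8
tool_pos: [0.6048, 0.4111, 0.07]
tcp_rot: [2.36, 2.074, 0.002]
wrist_force: [-3.6, -2.1, 10.6]
width: 0.0
```

>>> arm_command([
  {"delta_rot":[0,0,0],"xyz":[0,0,0.001],"gripper":0},
  {"delta_rot":[0,0,0],"xyz":[0,0,0],"gripper":0},
  {"delta_rot":[0,0,0],"xyz":[0,0,0],"gripper":0},
])

```text
time: 29.1
tool_pos: [0.6048, 0.4111, 0.07]
tcp_rot: [2.359, 2.074, 0.002]
wrist_force: [-4.4, -2.9, 14.6]
width: 0.001
```

The force rose to 14.6 N with the tip steady at z = 0.070, so lid 1 is home. Returning for the middle tub.

>>> arm_command([
  {"delta_rot":[0,0,0],"xyz":[0,0,-0.02],"gripper":0},
  {"delta_rot":[0,0,0.06],"xyz":[0,0,-0.04],"gripper":0},
  {"delta_rot":[0,0,0.14],"xyz":[0,0,-0.03],"gripper":0.085},
  {"delta_rot":[0,0,0.14],"xyz":[0,0,0],"gripper":0.085},
  {"delta_rot":[0,0,0.14],"xyz":[0,0,0],"gripper":0.085},
  {"delta_rot":[0,0,0.14],"xyz":[0,0,0],"gripper":0.085},
  {"delta_rot":[0,0,0.14],"xyz":[0,0,0],"gripper":0.085},
  {"delta_rot":[0,0,0.14],"xyz":[0,0,0],"gripper":0.085},
  {"delta_rot":[0,0,0.14],"xyz":[0,0,0],"gripper":0.085},
  {"delta_rot":[0,0,0.14],"xyz":[0,0,0],"gripper":0.085},
  {"delta_rot":[0,0,0.14],"xyz":[0,0,0],"gripper":0.085},
  {"delta_rot":[0,0,0.14],"xyz":[0,0,0],"gripper":0.085},
])

```text
time: 30.3
tool_pos: [0.6043, 0.4107, 0.1559]
tcp_rot: [3.141, -0.037, -0.0]
wrist_force: [0.2, -0.2, -0.6]
width: 0.995
```

Run:
```python
from h import *
meas('top5.png')
plan(.5425,-.0095,.04,0)
```

```text
lids
[349. 200.] 565 [ 545.2 -132.6] [95.7 53.7] 89.2 0.0944
[307. 202.] 599 [540.4  -9.5] [53.2 97.5] 0.0 0.0937
brown
[439. 208.] 1631 [ 525.  -387.2] [103.1 173.9] 88.3 0.0968
[403. 195.] 809 [ 559.2 -290.8] [ 69.9 102.7] 89.4 0.0968
t 30.4 pos [0.6043 0.4108 0.1559] jaw -1.65 tilt [-2.e-04 -1.e-04 -1.e+00] q [ 0.56  0.42  1.54 -0.    1.18  0.59] w 0.996 F [0.3 0.5 0.3]
tool delta (before turn) [-0.0497  0.4218  0.116 ]  turn about tool z -0.0288
tool delta (after turn)  [-0.0618  0.4202  0.116 ]
```

View pics/top5.png

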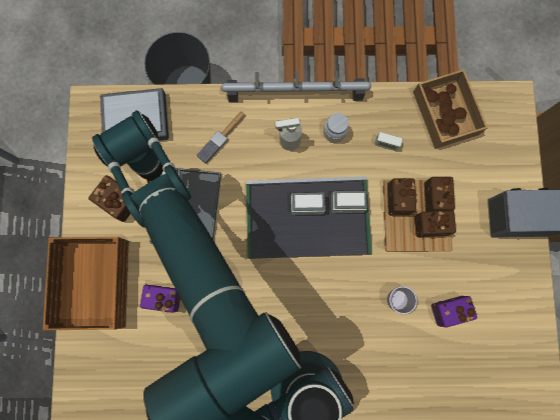

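The two remaining tubs are where they were, at (307,202) and (349,200). The middle one at (307,202) is next.

>>> arm_command([
  {"delta_rot":[0,0,-0.029],"xyz":[0,0,0],"gripper":0.085},
  {"delta_rot":[0,0,0],"xyz":[-0.005,0.03,0],"gripper":0.085},
  {"delta_rot":[0,0,0],"xyz":[-0.007,0.045,0],"gripper":0.085},
  {"delta_rot":[0,0,0],"xyz":[-0.007,0.045,0],"gripper":0.085},
  {"delta_rot":[0,0,0],"xyz":[-0.007,0.045,0],"gripper":0.085},
  {"delta_rot":[0,0,0],"xyz":[-0.007,0.045,0],"gripper":0.085},
  {"delta_rot":[0,0,0],"xyz":[-0.007,0.045,0],"gripper":0.085},
  {"delta_rot":[0,0,0],"xyz":[-0.007,0.045,0],"gripper":0.085},
  {"delta_rot":[0,0,0],"xyz":[-0.007,0.045,0],"gripper":0.085},
  {"delta_rot":[0,0,0],"xyz":[-0.006,0.045,0],"gripper":0.085},
  {"delta_rot":[0,0,0],"xyz":[-0.002,0.03,0],"gripper":0.085},
  {"delta_rot":[0,0,0],"xyz":[0,0,0],"gripper":0.085},
])

```text
time: 31.55
tool_pos: [0.5467, -0.0134, 0.1566]
tcp_rot: [3.14, 0.017, 0.001]
wrist_force: [0.2, 0.7, -0.9]
width: 0.994
```

Run:
```python
from h import *
plan(.5415,-.0095,.039,0)
```

```text
t 31.6 pos [ 0.5467 -0.0134  0.1566] jaw 0.64 tilt [ 5.0e-04 -1.2e-03 -1.0e+00] q [-0.07  0.08  1.96 -0.    1.1  -0.08] w 0.994 F [ 0.2  0.7 -0.9]
tool delta (before turn) [-0.0052 -0.0041  0.1176]  turn about tool z 0.0111
tool delta (after turn)  [-0.0053 -0.004   0.1176]
```

>>> arm_command([
  {"delta_rot":[0,0,0.008],"xyz":[-0.005,-0.002,0.01],"gripper":0.085},
  {"delta_rot":[0,0,0],"xyz":[0,0,0.02],"gripper":0.085},
  {"delta_rot":[0,0,0],"xyz":[0,0,0.025],"gripper":0.085},
  {"delta_rot":[0,0,0],"xyz":[0,0,0.025],"gripper":0.085},
  {"delta_rot":[0,0,0],"xyz":[0,0,0.023],"gripper":0.085},
  {"delta_rot":[0,0,0],"xyz":[0,0,0.012],"gripper":0.085},
  {"delta_rot":[0,0,0],"xyz":[0,0,0.003],"gripper":0.085},
  {"delta_rot":[0,0,0],"xyz":[0,0,0],"gripper":0.06},
  {"delta_rot":[0,0,0],"xyz":[0,0,0],"gripper":0.04},
  {"delta_rot":[0,0,0],"xyz":[0,0,0],"gripper":0.04},
  {"delta_rot":[0,0,0],"xyz":[0,0,0],"gripper":0.04},
  {"delta_rot":[0,0,0],"xyz":[0,0,0],"gripper":0.04},
])

```text
time: 32.75
tool_pos: [0.5432, -0.0079, 0.0397]
tcp_rot: [-3.141, -0.005, -0.004]
wrist_force: [0.4, 1.3, 4.1]
width: 0.677
```

Run:
```python
from h import *
plan(.5905,.3025,.0785,83)
```

```text
t 32.8 pos [ 0.5432 -0.0079  0.0397] jaw 0.17 tilt [ 2.5e-03  1.0e-04 -1.0e+00] q [-0.06  0.21  2.05  0.    0.87 -0.06] w 0.677 F [0.4 1.3 4.1]
tool delta (before turn) [ 0.0483 -0.3102 -0.0386]  turn about tool z -1.4456
tool delta (after turn)  [ 0.3139  0.0091 -0.038 ]
```

>>> arm_command([
  {"delta_rot":[0,0,0],"xyz":[0,0,-0.01],"gripper":0.04},
  {"delta_rot":[0,0,0],"xyz":[0,0,-0.02],"gripper":0.04},
  {"delta_rot":[0,0,0],"xyz":[0,0,-0.01],"gripper":0.04},
  {"delta_rot":[0,0,0],"xyz":[0,-0.02,0],"gripper":0.04},
  {"delta_rot":[0,0,0],"xyz":[0.006,-0.04,0],"gripper":0.04},
  {"delta_rot":[0,0,0],"xyz":[0.008,-0.045,0],"gripper":0.04},
  {"delta_rot":[0,0,0],"xyz":[0.008,-0.045,0],"gripper":0.04},
  {"delta_rot":[0,0,0],"xyz":[0.008,-0.045,0],"gripper":0.04},
  {"delta_rot":[0,0,0],"xyz":[0.008,-0.045,0],"gripper":0.04},
  {"delta_rot":[0,0,0],"xyz":[0.008,-0.04,0],"gripper":0.04},
  {"delta_rot":[0,0,0],"xyz":[0.002,-0.025,0],"gripper":0.04},
  {"delta_rot":[0,0,0],"xyz":[0,-0.005,0],"gripper":0.04},
])

```text
time: 33.95
tool_pos: [0.589, 0.3054, 0.0782]
tcp_rot: [-3.141, -0.009, -0.001]
wrist_force: [-0.7, -0.1, -3.5]
width: 0.672
```

>>> arm_command([
  {"delta_rot":[0,0,-0.06],"xyz":[0,0,0],"gripper":0.04},
  {"delta_rot":[0,0,-0.14],"xyz":[0,0,0],"gripper":0.04},
  {"delta_rot":[0,0,-0.14],"xyz":[0,0,0],"gripper":0.04},
  {"delta_rot":[0,0,-0.14],"xyz":[0,0,0],"gripper":0.04},
  {"delta_rot":[0,0,-0.14],"xyz":[0,0,0],"gripper":0.04},
  {"delta_rot":[0,0,-0.14],"xyz":[0,0,0],"gripper":0.04},
  {"delta_rot":[0,0,-0.14],"xyz":[0,0,0],"gripper":0.04},
  {"delta_rot":[0,0,-0.14],"xyz":[0,0,0],"gripper":0.04},
  {"delta_rot":[0,0,-0.14],"xyz":[0,0,0],"gripper":0.04},
  {"delta_rot":[0,0,-0.14],"xyz":[0,0,0],"gripper":0.04},
  {"delta_rot":[0,0,-0.13],"xyz":[0,0,0],"gripper":0.04},
  {"delta_rot":[0,0,0],"xyz":[0,0,0],"gripper":0.04},
])

```text
time: 35.15
tool_pos: [0.5886, 0.3009, 0.0779]
tcp_rot: [2.349, 2.086, -0.002]
wrist_force: [-0.5, 0.6, -2.8]
width: 0.669
```

Run:
```python
from h import *
plan(.5905,.3025,.0247,83)
d=shot('scene')
cv2.imwrite('pics/s10.png',cv2.resize(cv2.cvtColor(d['pixels'],cv2.COLOR_RGB2BGR)[140:300,220:440],None,fx=3,fy=3))
```

```text
t 35.1 pos [0.5886 0.3009 0.0779] jaw 83.23 tilt [-0.0011 -0.001  -1.    ] q [ 0.44  0.37  1.77 -0.    1.01 -1.02] w 0.669 F [-0.5  0.6 -2.8]
tool delta (before turn) [0.0019 0.0018 0.0532]  turn about tool z 0.004
tool delta (after turn)  [0.0019 0.0018 0.0532]
```

View pics/s10.png

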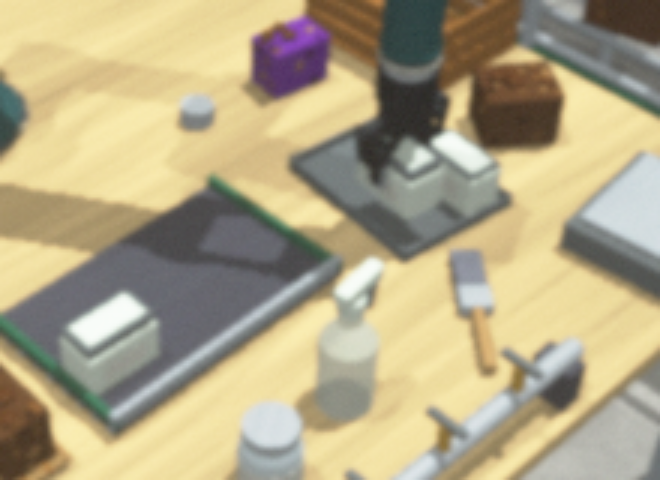

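The second tub is over its slot beside the first (crop 415,180). Lowering it.

>>> arm_command([
  {"delta_rot":[0,0,0],"xyz":[0.001,0.001,0.015],"gripper":0.04},
  {"delta_rot":[0,0,0],"xyz":[0,0,0.015],"gripper":0.04},
  {"delta_rot":[0,0,0],"xyz":[0,0,0.01],"gripper":0.04},
  {"delta_rot":[0,0,0],"xyz":[0,0,0.006],"gripper":0.04},
  {"delta_rot":[0,0,0],"xyz":[0,0,0.004],"gripper":0.04},
  {"delta_rot":[0,0,0],"xyz":[0,0,0.001],"gripper":0.04},
  {"delta_rot":[0,0,0],"xyz":[0,0,0.001],"gripper":0.04},
  {"delta_rot":[0,0,0],"xyz":[0,0,0.001],"gripper":0.04},
  {"delta_rot":[0,0,0],"xyz":[0,0,0],"gripper":0.04},
])

```text
time: 36.1
tool_pos: [0.5905, 0.3032, 0.0258]
tcp_rot: [2.348, 2.087, 0.001]
wrist_force: [0.5, -0.6, -3.6]
width: 0.672
```

>>> arm_command([
  {"delta_rot":[0,0,0],"xyz":[0,0,0.001],"gripper":0.04},
  {"delta_rot":[0,0,0],"xyz":[0,0,0.001],"gripper":0.04},
  {"delta_rot":[0,0,0],"xyz":[0,0,0],"gripper":0.04},
])

```text
time: 36.4
tool_pos: [0.5906, 0.3033, 0.0247]
tcp_rot: [2.348, 2.087, 0.001]
wrist_force: [-2.5, -2.1, 4.4]
width: 0.671
```

>>> arm_command([
  {"delta_rot":[0,0,0],"xyz":[0,0,0],"gripper":0.076},
  {"delta_rot":[0,0,0],"xyz":[0,0,0],"gripper":0.076},
  {"delta_rot":[0,0,0],"xyz":[0,0,0],"gripper":0.076},
  {"delta_rot":[0,0,0],"xyz":[0,0,-0.015],"gripper":0.076},
  {"delta_rot":[0,0,0],"xyz":[0,0,-0.03],"gripper":0.076},
  {"delta_rot":[0,0,0],"xyz":[0,0,-0.03],"gripper":0.076},
  {"delta_rot":[0,0,0],"xyz":[0,0,-0.015],"gripper":0.076},
  {"delta_rot":[0,0,0],"xyz":[0,0,0],"gripper":0.03},
  {"delta_rot":[0,0,0],"xyz":[0,0,0],"gripper":0},
  {"delta_rot":[0,0,0],"xyz":[0,0,0],"gripper":0},
  {"delta_rot":[0,0,0],"xyz":[0,0,0],"gripper":0},
  {"delta_rot":[0,0,0],"xyz":[0,0,0],"gripper":0},
])

```text
time: 37.6
tool_pos: [0.5893, 0.3027, 0.1117]
tcp_rot: [-2.348, -2.086, 0.004]
wrist_force: [-0.6, -0.1, 0.8]
width: 0.031
```

>>> arm_command([
  {"delta_rot":[0,0,0],"xyz":[0.001,0.001,0.013],"gripper":0},
  {"delta_rot":[0,0,0],"xyz":[0,0,0.009],"gripper":0},
  {"delta_rot":[0,0,0],"xyz":[0,0,0.004],"gripper":0},
  {"delta_rot":[0,0,0],"xyz":[0,0,0.002],"gripper":0},
  {"delta_rot":[0,0,0],"xyz":[0,0,0.002],"gripper":0},
  {"delta_rot":[0,0,0],"xyz":[0,0,0],"gripper":0},
])

```text
time: 38.2
tool_pos: [0.5913, 0.3039, 0.0832]
tcp_rot: [-2.348, -2.087, 0.0]
wrist_force: [-0.3, 0.2, 0.4]
width: 0.006
```

>>> arm_command([
  {"delta_rot":[0,0,0],"xyz":[0,0,0.002],"gripper":0},
  {"delta_rot":[0,0,0],"xyz":[0,0,0.002],"gripper":0},
  {"delta_rot":[0,0,0],"xyz":[0,0,0.002],"gripper":0},
  {"delta_rot":[0,0,0],"xyz":[0,0,0.002],"gripper":0},
  {"delta_rot":[0,0,0],"xyz":[0,0,0.002],"gripper":0},
  {"delta_rot":[0,0,0],"xyz":[0,0,0.002],"gripper":0},
  {"delta_rot":[0,0,0],"xyz":[0,0,0],"gripper":0},
])

```text
time: 38.9
tool_pos: [0.5914, 0.304, 0.0722]
tcp_rot: [2.348, 2.087, 0.001]
wrist_force: [-0.6, -0.1, 4.0]
width: 0.002
```

>>> arm_command([
  {"delta_rot":[0,0,0],"xyz":[0,0,0.001],"gripper":0},
  {"delta_rot":[0,0,0],"xyz":[0,0,0.001],"gripper":0},
  {"delta_rot":[0,0,0],"xyz":[0,0,0],"gripper":0},
])

```text
time: 39.2
tool_pos: [0.5915, 0.3041, 0.0703]
tcp_rot: [2.348, 2.087, 0.001]
wrist_force: [-1.8, -1.4, 5.4]
width: 0.002
```

>>> arm_command([
  {"delta_rot":[0,0,0],"xyz":[0,0,0.001],"gripper":0},
  {"delta_rot":[0,0,0],"xyz":[0,0,0.001],"gripper":0},
  {"delta_rot":[0,0,0],"xyz":[0,0,0.0005],"gripper":0},
  {"delta_rot":[0,0,0],"xyz":[0,0,0],"gripper":0},
  {"delta_rot":[0,0,0],"xyz":[0,0,0],"gripper":0},
])

```text
time: 39.7
tool_pos: [0.5916, 0.3041, 0.07]
tcp_rot: [2.348, 2.087, 0.001]
wrist_force: [-5.8, -3.1, 14.9]
width: 0.002
```

Lid 2 is home too (14.9 N at z = 0.070). On to the last tub.

>>> arm_command([
  {"delta_rot":[0,0,0],"xyz":[0,0,-0.02],"gripper":0},
  {"delta_rot":[0,0,0.05],"xyz":[0,0,-0.04],"gripper":0},
  {"delta_rot":[0,0,0.14],"xyz":[0,0,-0.03],"gripper":0.085},
  {"delta_rot":[0,0,0.14],"xyz":[0,0,0],"gripper":0.085},
  {"delta_rot":[0,0,0.14],"xyz":[0,0,0],"gripper":0.085},
  {"delta_rot":[0,0,0.14],"xyz":[0,0,0],"gripper":0.085},
  {"delta_rot":[0,0,0.14],"xyz":[0,0,0],"gripper":0.085},
  {"delta_rot":[0,0,0.14],"xyz":[0,0,0],"gripper":0.085},
  {"delta_rot":[0,0,0.14],"xyz":[0,0,0],"gripper":0.085},
  {"delta_rot":[0,0,0.14],"xyz":[0,0,0],"gripper":0.085},
  {"delta_rot":[0,0,0.14],"xyz":[0,0,0],"gripper":0.085},
  {"delta_rot":[0,0,0.14],"xyz":[0,0,0],"gripper":0.085},
])

```text
time: 40.9
tool_pos: [0.5912, 0.3039, 0.1565]
tcp_rot: [3.141, -0.004, -0.0]
wrist_force: [-0.3, 0.6, 0.8]
width: 0.998
```

>>> arm_command([
  {"delta_rot":[0,0,0],"xyz":[-0.004,0.03,0],"gripper":0.085},
  {"delta_rot":[0,0,0],"xyz":[-0.004,0.045,0],"gripper":0.085},
  {"delta_rot":[0,0,0],"xyz":[-0.004,0.045,0],"gripper":0.085},
  {"delta_rot":[0,0,0],"xyz":[-0.004,0.045,0],"gripper":0.085},
  {"delta_rot":[0,0,0],"xyz":[-0.004,0.045,0],"gripper":0.085},
  {"delta_rot":[0,0,0],"xyz":[-0.004,0.045,0],"gripper":0.085},
  {"delta_rot":[0,0,0],"xyz":[-0.004,0.045,0],"gripper":0.085},
])

```text
time: 41.6
tool_pos: [0.5638, 0.0022, 0.1568]
tcp_rot: [3.142, 0.005, 0.001]
wrist_force: [1.7, 0.2, -0.3]
width: 0.994
```

Run:
```python
from h import *
meas('top6.png')
plan(.545,-.1327,.039,0)
```

```text
lids
[167. 185.] 494 [600.8 410.8] [52.3 97.1] 84.9 0.0714
[202. 187.] 510 [592.3 303.6] [54.4 96.3] 83.9 0.0715
[353. 199.] 260 [ 546.2 -143.3] [38.2 60.8] 0.1 0.0954
brown
[439. 208.] 1634 [ 525. -387.] [102.5 173.7] 88.3 0.0969
[403. 195.] 802 [ 558.9 -291.2] [ 70.2 101.5] 89.6 0.0968
t 41.6 pos [ 0.5631 -0.0041  0.1567] jaw 0.05 tilt [-6.0e-04 -5.2e-03 -1.0e+00] q [-0.05  0.11  1.92 -0.01  1.1  -0.05] w 0.991 F [-2.4 -3.3 -0.9]
tool delta (before turn) [-0.0181  0.1279  0.1184]  turn about tool z 0.0008
tool delta (after turn)  [-0.018   0.128   0.1184]
```

View pics/top6.png

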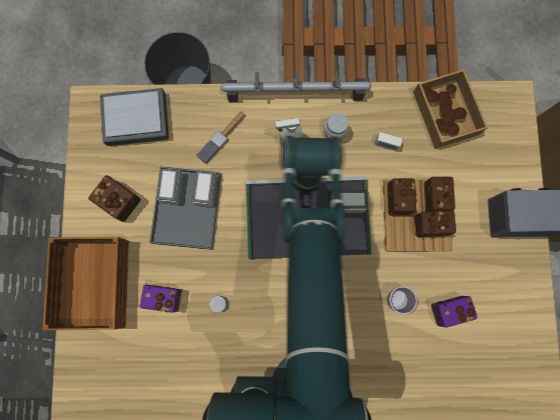

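Tubs 1 and 2 stand in the tray at (167,185) and (202,187), lid tops at z ≈ 0.071. The last tub is unmoved at (353,199).

>>> arm_command([
  {"delta_rot":[0,0,0],"xyz":[-0.006,0.04,0],"gripper":0.085},
  {"delta_rot":[0,0,0],"xyz":[-0.006,0.04,0],"gripper":0.085},
  {"delta_rot":[0,0,0],"xyz":[-0.005,0.03,0],"gripper":0.085},
  {"delta_rot":[0,0,0],"xyz":[0,0.014,0],"gripper":0.085},
  {"delta_rot":[0,0,0],"xyz":[0,0,0],"gripper":0.085},
])

```text
time: 42.15
tool_pos: [0.5476, -0.1215, 0.1568]
tcp_rot: [3.142, 0.0, 0.0]
wrist_force: [-0.2, 0.9, -0.9]
width: 0.998
```

Run:
```python
from h import *
plan(.545,-.1327,.039,0)
```

```text
t 42.1 pos [ 0.5476 -0.1215  0.1568] jaw 0.02 tilt [ 3.e-04 -0.e+00 -1.e+00] q [-0.26  0.11  1.93  0.    1.1  -0.26] w 0.998 F [-0.2  0.9 -0.9]
tool delta (before turn) [-0.0027  0.0112  0.1178]  turn about tool z 0.0003
tool delta (after turn)  [-0.0027  0.0112  0.1178]
```

>>> arm_command([
  {"delta_rot":[0,0,0],"xyz":[-0.003,0.01,0.01],"gripper":0.085},
  {"delta_rot":[0,0,0],"xyz":[0,0,0.02],"gripper":0.085},
  {"delta_rot":[0,0,0],"xyz":[0,0,0.025],"gripper":0.085},
  {"delta_rot":[0,0,0],"xyz":[0,0,0.025],"gripper":0.085},
  {"delta_rot":[0,0,0],"xyz":[0,0,0.023],"gripper":0.085},
  {"delta_rot":[0,0,0],"xyz":[0,0,0.012],"gripper":0.085},
  {"delta_rot":[0,0,0],"xyz":[0,0,0.003],"gripper":0.085},
  {"delta_rot":[0,0,0],"xyz":[0,0,0],"gripper":0.06},
  {"delta_rot":[0,0,0],"xyz":[0,0,0],"gripper":0.04},
  {"delta_rot":[0,0,0],"xyz":[0,0,0],"gripper":0.04},
  {"delta_rot":[0,0,0],"xyz":[0,0,0],"gripper":0.04},
  {"delta_rot":[0,0,0],"xyz":[0,0,0],"gripper":0.04},
])

```text
time: 43.35
tool_pos: [0.5459, -0.1304, 0.0403]
tcp_rot: [3.141, 0.005, 0.004]
wrist_force: [0.9, 2.0, 4.6]
width: 0.673
```

Run:
```python
from h import *
plan(.4671,.372,.079,-7)
```

```text
t 43.4 pos [ 0.5459 -0.1304  0.0403] jaw 0.17 tilt [ 2.8e-03 -6.0e-04 -1.0e+00] q [-0.28  0.24  2.02  0.    0.88 -0.28] w 0.673 F [0.9 2.  4.6]
tool delta (before turn) [-0.0772 -0.5026 -0.0392]  turn about tool z 0.1251
tool delta (after turn)  [-0.1393 -0.4891 -0.0394]
```

>>> arm_command([
  {"delta_rot":[0,0,0],"xyz":[0,0,-0.01],"gripper":0.04},
  {"delta_rot":[0,0,0],"xyz":[0,0,-0.02],"gripper":0.04},
  {"delta_rot":[0,0,0],"xyz":[0,0,-0.01],"gripper":0.04},
  {"delta_rot":[0,0,0],"xyz":[-0.01,-0.02,0],"gripper":0.04},
  {"delta_rot":[0,0,0],"xyz":[-0.017,-0.04,0],"gripper":0.04},
  {"delta_rot":[0,0,0],"xyz":[-0.017,-0.042,0],"gripper":0.04},
  {"delta_rot":[0,0,0],"xyz":[-0.017,-0.042,0],"gripper":0.04},
  {"delta_rot":[0,0,0],"xyz":[-0.016,-0.042,0],"gripper":0.04},
  {"delta_rot":[0,0,0],"xyz":[0,-0.044,0],"gripper":0.04},
  {"delta_rot":[0,0,0],"xyz":[0,-0.044,0],"gripper":0.04},
  {"delta_rot":[0,0,0],"xyz":[0,-0.044,0],"gripper":0.04},
  {"delta_rot":[0,0,0],"xyz":[0,-0.044,0],"gripper":0.04},
])

```text
time: 44.55
tool_pos: [0.4659, 0.2331, 0.0791]
tcp_rot: [3.141, 0.005, 0.0]
wrist_force: [1.4, -1.2, -3.1]
width: 0.674
```

>>> arm_command([
  {"delta_rot":[0,0,0],"xyz":[0,-0.044,0],"gripper":0.04},
  {"delta_rot":[0,0,0],"xyz":[0,-0.044,0],"gripper":0.04},
  {"delta_rot":[0,0,0],"xyz":[0,-0.035,0],"gripper":0.04},
  {"delta_rot":[0,0,0],"xyz":[0,-0.015,0],"gripper":0.04},
  {"delta_rot":[0,0,0.125],"xyz":[0,0,0],"gripper":0.04},
  {"delta_rot":[0,0,0],"xyz":[0,0,0],"gripper":0.04},
])

```text
time: 45.15
tool_pos: [0.4655, 0.3694, 0.0785]
tcp_rot: [3.135, -0.191, -0.001]
wrist_force: [-0.4, 0.1, -3.6]
width: 0.675
```

Run:
```python
from h import *
plan(.4671,.372,.0253,-7)
d=shot('scene')
cv2.imwrite('pics/s11.png',cv2.resize(cv2.cvtColor(d['pixels'],cv2.COLOR_RGB2BGR)[140:300,220:440],None,fx=3,fy=3))
```

```text
t 45.1 pos [0.4655 0.3694 0.0785] jaw -6.96 tilt [-9.0e-04 -1.2e-03 -1.0e+00] q [ 0.63  0.25  1.92 -0.    0.97  0.75] w 0.675 F [-0.4  0.1 -3.6]
tool delta (before turn) [ 0.0013 -0.0028  0.0532]  turn about tool z 0.0007
tool delta (after turn)  [ 0.0013 -0.0028  0.0532]
```

View pics/s11.png

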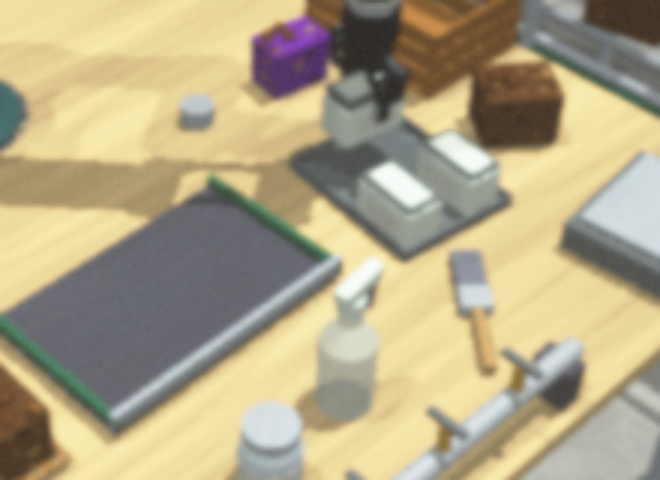

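>>> arm_command([
  {"delta_rot":[0,0,0],"xyz":[0.001,-0.001,0.015],"gripper":0.04},
  {"delta_rot":[0,0,0],"xyz":[0,0,0.015],"gripper":0.04},
  {"delta_rot":[0,0,0],"xyz":[0,0,0.01],"gripper":0.04},
  {"delta_rot":[0,0,0],"xyz":[0,0,0.006],"gripper":0.04},
  {"delta_rot":[0,0,0],"xyz":[0,0,0.004],"gripper":0.04},
  {"delta_rot":[0,0,0],"xyz":[0,0,0.001],"gripper":0.04},
  {"delta_rot":[0,0,0],"xyz":[0,0,0.001],"gripper":0.04},
  {"delta_rot":[0,0,0],"xyz":[0,0,0.001],"gripper":0.04},
  {"delta_rot":[0,0,0],"xyz":[0,0,0],"gripper":0.04},
])

```text
time: 46.1
tool_pos: [0.4675, 0.3707, 0.0263]
tcp_rot: [-3.135, 0.191, -0.001]
wrist_force: [-0.7, -0.3, -3.5]
width: 0.67
```

>>> arm_command([
  {"delta_rot":[0,0,0],"xyz":[0,0,0.001],"gripper":0.04},
  {"delta_rot":[0,0,0],"xyz":[0,0,0.001],"gripper":0.04},
  {"delta_rot":[0,0,0],"xyz":[0,0,0],"gripper":0.04},
])

```text
time: 46.4
tool_pos: [0.4675, 0.3708, 0.0253]
tcp_rot: [-3.135, 0.191, -0.001]
wrist_force: [-1.9, -1.3, 4.7]
width: 0.671
```

>>> arm_command([
  {"delta_rot":[0,0,0],"xyz":[0,0,0],"gripper":0.076},
  {"delta_rot":[0,0,0],"xyz":[0,0,0],"gripper":0.076},
  {"delta_rot":[0,0,0],"xyz":[0,0,0],"gripper":0.076},
  {"delta_rot":[0,0,0],"xyz":[0,0,-0.015],"gripper":0.076},
  {"delta_rot":[0,0,0],"xyz":[0,0,-0.03],"gripper":0.076},
  {"delta_rot":[0,0,0],"xyz":[0,0,-0.03],"gripper":0.076},
  {"delta_rot":[0,0,0],"xyz":[0,0,-0.015],"gripper":0.076},
  {"delta_rot":[0,0,0],"xyz":[0,0,0],"gripper":0.03},
  {"delta_rot":[0,0,0],"xyz":[0,0,0],"gripper":0},
  {"delta_rot":[0,0,0],"xyz":[0,0,0],"gripper":0},
  {"delta_rot":[0,0,0],"xyz":[0,0,0],"gripper":0},
  {"delta_rot":[0,0,0],"xyz":[0,0,0],"gripper":0},
])

```text
time: 47.6
tool_pos: [0.4664, 0.3699, 0.1124]
tcp_rot: [3.134, -0.192, -0.003]
wrist_force: [0.5, -0.2, 0.4]
width: 0.03
```

>>> arm_command([
  {"delta_rot":[0,0,0],"xyz":[0.001,-0.001,0.013],"gripper":0},
  {"delta_rot":[0,0,0],"xyz":[0,0,0.009],"gripper":0},
  {"delta_rot":[0,0,0],"xyz":[0,0,0.004],"gripper":0},
  {"delta_rot":[0,0,0],"xyz":[0,0,0.002],"gripper":0},
  {"delta_rot":[0,0,0],"xyz":[0,0,0.002],"gripper":0},
  {"delta_rot":[0,0,0],"xyz":[0,0,0],"gripper":0},
])

```text
time: 48.2
tool_pos: [0.4683, 0.3713, 0.0837]
tcp_rot: [3.136, -0.192, -0.0]
wrist_force: [-0.2, 0.3, 0.2]
width: -0.0
```

>>> arm_command([
  {"delta_rot":[0,0,0],"xyz":[0,0,0.002],"gripper":0},
  {"delta_rot":[0,0,0],"xyz":[0,0,0.002],"gripper":0},
  {"delta_rot":[0,0,0],"xyz":[0,0,0.002],"gripper":0},
  {"delta_rot":[0,0,0],"xyz":[0,0,0.002],"gripper":0},
  {"delta_rot":[0,0,0],"xyz":[0,0,0.002],"gripper":0},
  {"delta_rot":[0,0,0],"xyz":[0,0,0.002],"gripper":0},
  {"delta_rot":[0,0,0],"xyz":[0,0,0],"gripper":0},
])

```text
time: 48.9
tool_pos: [0.4685, 0.3715, 0.0726]
tcp_rot: [-3.135, 0.192, -0.001]
wrist_force: [-1.3, -0.7, 4.5]
width: -0.0
```

>>> arm_command([
  {"delta_rot":[0,0,0],"xyz":[0,0,0.001],"gripper":0},
  {"delta_rot":[0,0,0],"xyz":[0,0,0.001],"gripper":0},
  {"delta_rot":[0,0,0],"xyz":[0,0,0.001],"gripper":0},
  {"delta_rot":[0,0,0],"xyz":[0,0,0],"gripper":0},
])

```text
time: 49.3
tool_pos: [0.4685, 0.3715, 0.07]
tcp_rot: [-3.136, 0.191, -0.0]
wrist_force: [-1.8, -2.0, 6.8]
width: -0.002
```

>>> arm_command([
  {"delta_rot":[0,0,0],"xyz":[0,0,0.001],"gripper":0},
  {"delta_rot":[0,0,0],"xyz":[0,0,0.001],"gripper":0},
  {"delta_rot":[0,0,0],"xyz":[0,0,0],"gripper":0},
  {"delta_rot":[0,0,0],"xyz":[0,0,0],"gripper":0},
])

```text
time: 49.7
tool_pos: [0.4686, 0.3715, 0.0699]
tcp_rot: [-3.136, 0.191, -0.001]
wrist_force: [-6.0, -4.9, 17.3]
width: -0.002
```

>>> arm_command([
  {"delta_rot":[0,0,0],"xyz":[0,0,-0.02],"gripper":0},
  {"delta_rot":[0,0,0],"xyz":[0,0,-0.04],"gripper":0},
  {"delta_rot":[0,0,0],"xyz":[0,0,-0.05],"gripper":0},
  {"delta_rot":[0,0,0],"xyz":[0,0.03,-0.02],"gripper":0},
  {"delta_rot":[0,0,0],"xyz":[0,0.045,0],"gripper":0},
  {"delta_rot":[0,0,0],"xyz":[0,0.045,0],"gripper":0},
  {"delta_rot":[0,0,0],"xyz":[0,0.045,0],"gripper":0},
  {"delta_rot":[0,0,0],"xyz":[0,0.045,0],"gripper":0},
  {"delta_rot":[0,0,0],"xyz":[0,0.045,0],"gripper":0},
  {"delta_rot":[0,0,0],"xyz":[0,0.045,0],"gripper":0},
  {"delta_rot":[0,0,0],"xyz":[0,0.045,0],"gripper":0},
  {"delta_rot":[0,0,0],"xyz":[0,0,0],"gripper":0},
])

```text
time: 50.9
tool_pos: [0.4255, 0.0245, 0.1967]
tcp_rot: [3.133, -0.201, 0.0]
wrist_force: [-0.2, 0.0, 0.9]
width: -0.0
```

Run:
```python
from h import *
meas('top7.png')
d=shot('top');W=cloud(d);z=W[...,2];hsv=cv2.cvtColor(d['pixels'],cv2.COLOR_RGB2HSV)
roi=np.zeros(z.shape,bool); roi[150:275,380:470]=1
m=roi&(z>.088)&(z<.12)&(hsv[...,1]>=70)
for q in rect(W,m&(W[...,0]<.50)): print(*q)
K=np.array([5]);
for (u,v) in ((168,184),(202,187),(196,230)): print(np.nanmedian(W[v-8:v+9,u-4:u+5,2]).round(4), end=' ')
d=shot('scene')
cv2.imwrite('pics/s12.png',cv2.cvtColor(d['pixels'],cv2.COLOR_RGB2BGR))
a=cv2.imread('pics/top7.png')[150:265,140:460];cv2.imwrite('pics/t7.png',cv2.resize(a,None,fx=2.5,fy=2.5,interpolation=cv2.INTER_CUBIC))
```

```text
lids
[167. 185.] 451 [599.5 411.9] [53.5 96.8] 88.3 0.0719
[202. 187.] 453 [591.6 305.7] [52.2 96.2] 84.9 0.0717
[180. 229.] 555 [467.1 366.2] [97.2 56.4] 83.4 0.0713
brown
[439. 208.] 1628 [ 525.1 -387.2] [103.1 173.3] 88.8 0.0969
[403. 195.] 805 [ 559.1 -290.7] [101.5  70.5] 0.2 0.0967
[437. 224.] 684 [ 470.5 -385.7] [ 60.  101.9] 1.4 0.0973
0.0718 0.072 0.0661
```

View pics/t7.png

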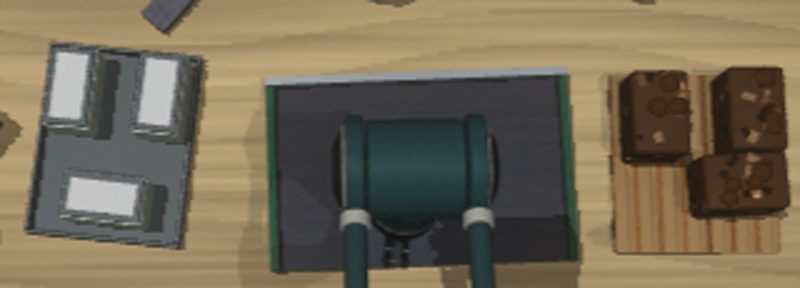

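View pics/s12.png

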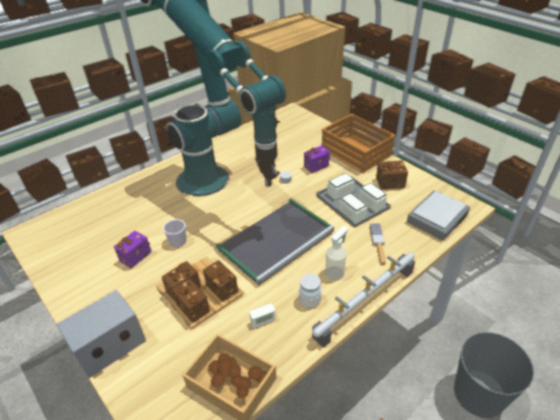

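Three blocks stand on the board and three tubs in the tray. The lid tops are level at about 0.071, which means home. The rack is empty and the bystanders are where they were, so I'm handing in.

```bash
python3 -c "
from h import *
print(bot.finish_job())"
```

```text
the job is handed in; nothing more can be done
None
```

All three growing blocks stand upright on the drip board. All three spawn tubs stand upright in the grey tray, with their lids pressed fully home. I handed the job in at about 51 s of the 208 s allowed, and no verdict was reported.

- **Blocks:** All three went onto the board before any tub was touched. After I released the third block, it turned up a few centimetres from where I had set it. I took this to be the expected knock. It was still upright with its whole base on the board, about 12 mm inside the nearest edge, so I left it there.
- **Lids:** On each tub I pressed until the fingertip stopped at 70 mm above the bench with the force at 15–17 N, well above the 6 N friction. The camera then read the lid tops at 71–72 mm, which agrees with 70 mm given the roughly 2 mm calibration error.
- **Final pictures:** The rack was empty, the arm was clear of everything, and I saw no change in the bystanders.
- **Other checks:** No check failed, and I saw no slackening of the grip.

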